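# Load fresh reader cards into the sprung dispenser with tongs

## Robot

A 6-joint arm with a two-finger parallel gripper is mounted at the origin on a cart in front of the work surface, level with it; the furniture and walls round the work are solid. World frame = base frame: x ahead of the robot, y to its left, z up, the work surface at z = 0. Lengths are in m, angles in rad, forces in N, time in s.
With the tool pointing down it reaches from about 0.3 to 0.825 m from the base axis. Payload 5.4 kg.
Tool frame: the origin (TCP) lies at the very end of the fingers, on their centre line; the grasp point (between the pads) lies 19 mm behind it (arm.grip_point_offset is the distance from the TCP to the grasp point, in m); z points along the fingers, y is the line along which they close (so a half turn about z gives the same grasp; the last joint's range is limited). The gripper opens to 92 mm and grips with 3 to 60 N. Pads are 20 mm wide; open, the fingers measure 128 mm over their backs; the gripper's body (75 mm by 189 mm) begins 69 mm behind the grasp point.
Start: joints at [-1.421, 0.158, 1.597, -0, 1.386, -0.21], TCP at [0.202, -0.538, 0.215] pointing down, gripper open.
Joint ranges: [-2.91, 2.91], [-0.94, 2.29], [0.18, 2.7], [-1.29, 4.43], [0.17, 2.64], [-3, 3]. Speed limits (rad/s): [2.57, 2.57, 3.14, 3.14, 3.14, 3.14].

## Interface

Orientations are given as a unit quaternion [x, y, z, w].
In Python, from station import arm gives the robot as it stands. The module is installed in compiled form; this text tells all that it offers.
- The arm moves only by the shell command python3 -m crank 'ROWS' [FORCE]. ROWS is JSON, a list of rows, each an object of numbers: "claw": the finger opening in mm, from 0 to 91.9; "tx", "ty", "tz": the shift along the tool's x, y, z in mm; "yaw": the turn about the tool's z in rad. A call has exactly 5 rows; each row shifts and turns the commanded pose from where the row before left it, along the tool's axes as they then stand; what a row does not reach is not made up. A row lasts 1/12 s, in which the tool goes at most 41.7 mm and 7.16 degrees, less where a joint would pass 70% of its speed; a pose out of reach is approached as far as the arm can. A call with a gripper value outside its range is refused whole. The fingers move at their own pace and stop on an object; FORCE is the grip in N (left out, the last holds). Time passes only in rows, so rows that do not move let the fingers close, or fill a call up. It gives the time, the measured TCP pose, the force, the opening and the grip force at its end, in the units of the state.
- arm.observe(): the state, without advancing time (a new reading comes with each control period).
- arm.grab_frame(name): name is "side" or "top"; returns a dict with "img" (480x640x3 uint8, red, green, blue), "fx", "fy", "cx", "cy" (pixels), "dist" ([k1, k2, p1, p2, k3] as OpenCV has them; the pictures are not rectified), "R" (3x3) and "t" (3): a world point X has camera coordinates R X + t. Camera axes: x right, y down, z forward; pixel columns grow to the right and rows downward; lengths in m; the calibration is good to about 2 mm. A picture is of the moment at which its call begins. There is no depth.
- arm.close_job(): hands the job in; it is judged then, once.
The state is a dict: "t": time; "joint_pos": joint angles; "dq": joint speeds; "joint_efforts": joint torques, N m; "eef_pos": TCP position; "ee_rot": TCP orientation; "contact_force": force on the tool from outside, world axes, zero at the start; "wrist_torque": the same for the moment, N m; "gripper_width": finger opening in m; "gripper_force": force on a finger pad.
Only numpy, scipy, OpenCV 4.12 (cv2) and the standard library are available. Lean on these libraries where they do the work, as an engineer would, in place of code of your own. Each camera call takes 0.05 s, during which the arm holds its last target. There are 200 camera calls.

## Task

The two packs of reader cards on the desk are fresh from the card printer and must not be touched with the fingers. Take the sprung tongs from their stand, squeeze them to pick up each pack, and set both packs gently down, lying flat one on the other, on the sprung platform of the card dispenser, then put the tongs back upright in their stand. Leave the mug, the bell and the clip tin where they are.

Things in the scene. Friction and masses are not known exactly. Their poses are not given: they have to be found in the camera images.
- tongs_grip (a point): Steel spring tongs' grip point, midway between the two black finger paddles (one an arm; 22 mm wide in x, 50 mm tall, middles level with this point, outer faces 60 mm apart). z up, y the line along which they close; the same both ways round. Tips' feet 100 mm below this point, top of the tongs 55 mm above it. Held with the paddles 57 mm apart they are secure and the tips still 71 mm apart
- tongs: The same tongs, 155 mm tall, 22 mm thick (x), 90 mm wide (y) at the tips, standing tips down in the stand; origin midway between the feet of the tips, axes as for the grip point. Tip pads: 20 mm wide (x), 18 mm tall, 5 mm thick, 80 mm apart inside when open
- tongs_left (a joint): Swing of an arm of the tongs, rad (the other swings equally): 0 open, 0.086 closed on a pack (paddles' outer faces about 52 mm apart), 0.14 shut. Hinges 48 mm above the grip point: the tips move 3 times as far as the paddles. Preloaded spring: a squeeze under about 5 N on the paddles leaves the arms open, 8 N closes them, 20 N grips a pack well
- stand: Black open-topped sleeve that holds the tongs upright: base plate 70 x 140 mm; origin under its centre, z up. Inside 30 mm (x) by 112 mm (y, the tongs' closing direction), floor 6 mm and rim 52 mm above the origin, with flared lips up to 62 mm. Fixed
- cards_1: One pack of reader cards, banded; origin at the centre of its underside, axes as for its centre
- cards_1_center (a point): Centre of one banded pack of turquoise and white cards lying flat on the desk, 56 mm (x) by 87 mm (y) by 14 mm high (z), 90 g; the tongs grip it across the 56 mm
- cards_2: The other, equal pack; origin at the centre of its underside
- cards_2_center (a point): Centre of the other pack, same sizes and axes
- dispenser: Card dispenser: aluminium guide walls on a black base plate 92 x 122 mm; origin under its centre, z up. Well 66 mm (x) by 97 mm (y): packs lie with their 87 mm side along y. Walls 90 mm high, flared lips to 100 mm. Both long walls (x = +-35 mm) have a gap 45 mm wide in the middle, from rim to base plate, through which the tongs' tips pass outside the pack. Fixed
- platform_top (a point): Centre of the top of the sprung platform in the dispenser's well, 44 mm (x) by 84 mm (y), so that a pack overhangs it by 6 mm on each long side; 70 mm above the desk when empty. Its spring yields about 14 mm under each pack
- platform (a joint): How far the platform has sunk, m: 0 empty, about 0.014 under one pack and 0.028 under two, at most 0.048; spring 63 N/m
- mug: White mug, 79 x 110 mm with its handle, 94 mm tall; origin at the centre of its underside. Bystander
- call_bell: Desk call bell, 82 mm wide, 62 mm tall; origin at the centre of its underside. Bystander
- clip_tin: Round tin of paper clips, 72 mm wide, 26 mm tall; origin at the centre of its underside. Bystander
Mind the look-alikes: they are no part of the job. What is meant by the tongs is not yellow, and is the larger of those in its own colour.

How it is judged:
On the way, in this order (a step that is already met when the one before it is completed fails the run):
1. a pack is held in the squeezed tongs, clear of the desk (contact force between the fingers and tongs above 1 N and ((height (world z) of cards_1_center above 0.04 m and contact force between tongs and cards_1 above 0.5 N) or (height (world z) of cards_2_center above 0.04 m and contact force between tongs and cards_2 above 0.5 N))), for 0.1 s.
2. one pack lies on the platform, which has sunk under it (((x of cards_1_center in the frame of dispenser between -0.013 and 0.013 m and y of cards_1_center in the frame of dispenser between -0.013 and 0.013 m and z of cards_1_center in the frame of dispenser between 0.03 and 0.082 m and angle between cards_1_center's own z axis and vertical below 0.15 rad) or (x of cards_2_center in the frame of dispenser between -0.013 and 0.013 m and y of cards_2_center in the frame of dispenser between -0.013 and 0.013 m and z of cards_2_center in the frame of dispenser between 0.03 and 0.082 m and angle between cards_2_center's own z axis and vertical below 0.15 rad)) and value of joint platform above 0.008 m), for 0.2 s.
3. both packs lie on the platform (x of cards_1_center in the frame of dispenser between -0.013 and 0.013 m and y of cards_1_center in the frame of dispenser between -0.013 and 0.013 m and z of cards_1_center in the frame of dispenser between 0.03 and 0.082 m and angle between each of cards_1_center, cards_2_center's own z axis and vertical below 0.15 rad and x of cards_2_center in the frame of dispenser between -0.013 and 0.013 m and y of cards_2_center in the frame of dispenser between -0.013 and 0.013 m and z of cards_2_center in the frame of dispenser between 0.03 and 0.082 m and value of joint platform above 0.02 m), for 0.2 s.
At the end, for the whole second after the job is handed in: Both packs lie flat (0.15 rad) one on the other on the platform, within 13 mm of the well's middle each way; platform sunk over 20 mm; tongs upright (0.3 rad) in the stand, feet on its floor, within 15 mm (across) and 20 mm (along) of its middle; all at rest (all of step 3 and x of tongs_grip in the frame of stand between -0.04 and 0.04 m and y of tongs_grip in the frame of stand between -0.02 and 0.02 m and x of tongs in the frame of stand between -0.015 and 0.015 m and y of tongs in the frame of stand between -0.02 and 0.02 m and z of tongs in the frame of stand below 0.012 m and angle between tongs_grip's own z axis and vertical below 0.3 rad and linear speed of each of tongs, cards_1, cards_2 below 0.02 m/s); the robot touches nothing.
It fails at once if the fingers touch a pack of cards (contact force between the fingers and cards_1 above 0.5 N or contact force between the fingers and cards_2 above 0.5 N).
It fails at once if a pack is dropped or pressed hard (over 20 N) onto the dispenser (contact force between dispenser and cards_1 above 20 N or contact force between dispenser and cards_2 above 20 N).
It fails at once if the mug, bell or clip tin is shifted by more than 30 mm (distance of any of mug, call_bell, clip_tin from where it was at the start of the episode above 0.03 m).
It also fails if it takes over 72 s, if anything falls off the work surface, if the arm or the gripper's body presses on something with over 40 N, if the wrist force passes 120 N, or if a joint passes its speed limit or range.

## Working session

There is one attempt and no reset: what is moved stays moved. The work goes in short steps, Python scripts to look and compute and a shell command to move; the robot and the scene stay as the last step left them, time stands still between calls to the robot, and variables do not carry over. Pictures are saved under pics/ and viewed, at most 10 in all, crops included, and the job is handed in when it is done.

```bash
mkdir -p pics; python3 - <<'E'
from station import arm
import cv2,numpy as np
for n in("side","top"):
    f=arm.grab_frame(n); cv2.imwrite(f"pics/{n}0.png",f["img"][:,:,::-1])
    R=np.array(f["R"]);print(n,f["fx"],f["cx"],f["cy"],f["dist"],(-R.T@np.array(f["t"])).round(3),R.round(2).tolist())
print(arm.observe())
E
```

```text
side 514.1836433586383 326.23296744321124 239.8434587765013 [0.02409021 0.         0.         0.         0.        ] [0.158 0.733 0.697] [[-0.9, -0.43, 0.0], [-0.25, 0.54, -0.8], [0.34, -0.73, -0.59]]
top 568.6775558291313 318.45759946862574 224.55572025545786 [-0.15094322  0.          0.          0.          0.        ] [0.288 0.006 1.285] [[-0.03, -1.0, 0.01], [-0.99, 0.02, -0.17], [0.17, -0.01, -0.99]]
{'t': 0.1, 'joint_pos': array([-1.42108788e+00,  1.58972696e-01,  1.59808721e+00, -2.26796151e-05,
        1.38622852e+00, -2.10104333e-01]), 'dq': array([-6.06713655e-04, -3.28446166e-03, -2.13306672e-03, -6.09951263e-05,
       -9.68491804e-04,  1.01480209e-03]), 'joint_efforts': array([ 1.30251910e-04, -3.86504102e+01, -3.22959924e+01,  7.03689200e-02,
        3.39677674e-02, -4.34237393e-05]), 'eef_pos': array([ 0.20234128, -0.53761503,  0.21373445]), 'ee_rot': array([ 9.83859720e-01,  1.78939466e-01,  1.44602136e-05, -8.47837561e-04]), 'contact_force': array([0.04208533, 0.18892638, 0.30026554]), 'wrist_torque': array([ 0.02373879, -0.00569612,  0.02455764]), 'gripper_force': 0.0, 'gripper_width': 0.09196266645119214}
```

View pics/side0.png

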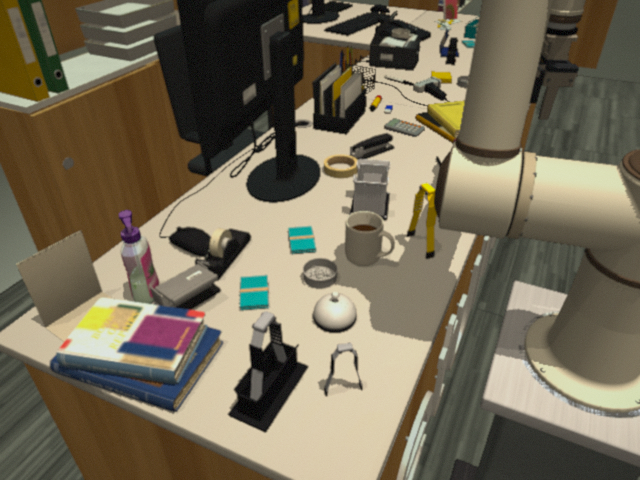

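View pics/top0.png

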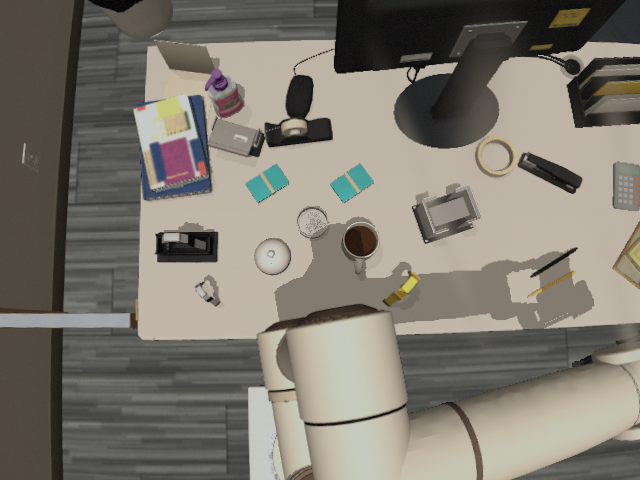

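The frames show these candidates for the tongs:
- Grey steel tongs in the black stand: side (262,345), top (187,240).
- Small steel tongs: side (343,368), top (207,293).
- Yellow tongs: side (427,215), top (402,289).

I choose the ones in the stand, since they are steel and the larger grey pair. The turquoise packs are at top (267,183) and (352,183), and the dispenser is at top (447,215). Next I'll check the choice in a close crop and measure the packs.

```bash
cat > h.py <<'E'
from station import arm
import cv2,numpy as np
def grab(n):
    f=arm.grab_frame(n);f["K"]=np.array([[f["fx"],0,f["cx"]],[0,f["fy"],f["cy"]],[0,0,1]]);f["d"]=np.array(f["dist"],float)
    f["R"]=np.array(f["R"]);f["t"]=np.array(f["t"]);return f
def ray(f,uv):
    p=cv2.undistortPoints(np.float64(uv).reshape(-1,1,2),f["K"],f["d"])[:,0]
    return -f["R"].T@f["t"],np.c_[p,np.ones(len(p))]@f["R"]
def onz(f,uv,z):
    c,d=ray(f,uv);return c+d*((z-c[2])/d[:,2:])
def tri(f1,u1,f2,u2):
    c1,d1=ray(f1,[u1]);c2,d2=ray(f2,[u2]);d1=d1[0];d2=d2[0]
    s=np.linalg.lstsq(np.c_[d1,-d2],c2-c1,rcond=None)[0];a=c1+s[0]*d1;b=c2+s[1]*d2
    return (a+b)/2,np.linalg.norm(a-b)
def proj(f,X):
    return cv2.projectPoints(np.float64(X).reshape(-1,3),cv2.Rodrigues(f["R"])[0],f["t"],f["K"],f["d"])[0][:,0]
def packs(f):
    h=cv2.cvtColor(f["img"],cv2.COLOR_RGB2HSV)
    m=cv2.inRange(h,(80,100,60),(100,255,255));m=cv2.morphologyEx(m,cv2.MORPH_CLOSE,np.ones((7,7)))
    cs=cv2.findContours(m,cv2.RETR_EXTERNAL,cv2.CHAIN_APPROX_NONE)[0]
    return [c[:,0] for c in cs if cv2.contourArea(c)>150]
E
python3 - <<'E'
from h import *
S,T=grab("side"),grab("top")
for f,n in((T,"top"),(S,"side")):
    for c in packs(f):
        r=cv2.minAreaRect((onz(f,c,.014)[:,:2]*1000).astype(np.float32)); print(n,c.mean(0).round(),np.round(r[0],1),np.round(r[1],1),round(r[2],1))
cr=lambda f,x,y,w,h,k:cv2.resize(f["img"][y:y+h,x:x+w],None,fx=k,fy=k,interpolation=cv2.INTER_CUBIC)
a=cr(S,220,300,100,140,4);b=cr(T,140,215,100,70,4);c=cr(T,400,175,100,70,4)
o=np.hstack([a,np.vstack([b,c])]);cv2.imwrite("pics/crop1.png",o[:,:,::-1])
E
```

```text
top [267. 183.] [606.6 109.1] [54.4 84.9] 31.9
top [351. 183.] [602.2 -85.3] [54.4 85.5] 33.7
side [254. 292.] [607.2 112.3] [52.5 93.9] 30.5
side [301. 239.] [602.9 -82.5] [53.  95.1] 33.1
side [470.  34.] [  642.5 -1947.6] [ 51.  483.2] 10.2
```

View pics/crop1.png

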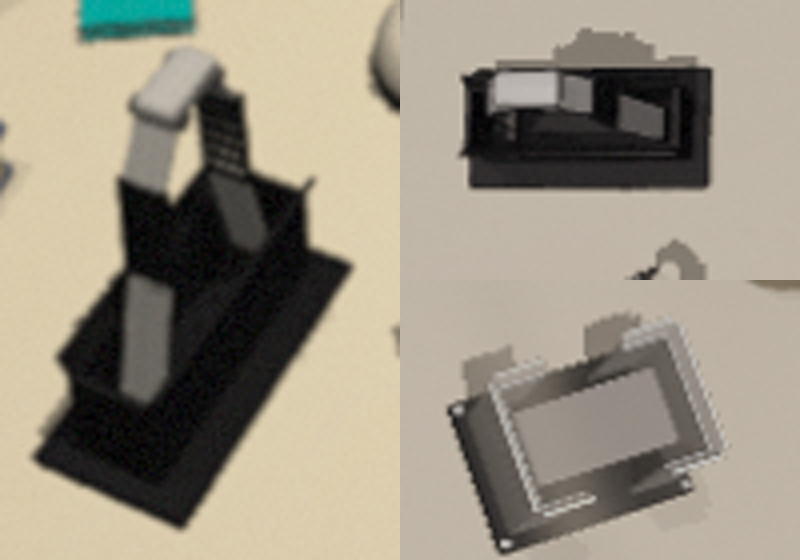

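The crop confirms the choice: large steel tongs with black paddles stand in the black sleeve, with the top bar near side (265,320) and top (172,237). The dispenser's outer lip corners in the top view are about (422,200), (470,185), (481,217) and (435,234), with its gaps on the two long sides.

```bash
python3 - <<'E'
from h import *
S,T=grab("side"),grab("top")
def blob(f,box,lo,hi,sat=60):
    x,y,w,h=box;hs=cv2.cvtColor(f["img"],cv2.COLOR_RGB2HSV)[y:y+h,x:x+w]
    m=cv2.inRange(hs,(0,0,lo),(180,sat,hi));n,l,s,c=cv2.connectedComponentsWithStats(m)
    i=1+np.argmax(s[1:,4]);return c[i]+[x,y],s[i,4],l==i
bt,at,_=blob(T,(158,228,35,16),150,255,40); bs,as_,_=blob(S,(250,310,28,22),110,255,60)
print("bar",bt,at,bs,as_,tri(T,bt,S,bs))
print("bar top@.161",onz(T,[bt],.161).round(4))
# stand plate
m=cv2.inRange(cv2.cvtColor(T["img"],cv2.COLOR_RGB2HSV)[220:275,145:230],(0,0,0),(180,255,75))
c=max(cv2.findContours(m,0,cv2.CHAIN_APPROX_NONE)[0],key=cv2.contourArea)[:,0]+[145,220]
lo=c[c[:,1]>252];print("plate low edge",onz(T,[[lo[:,0].min(),260],[lo[:,0].max(),260]],.006).round(4), lo[:,1].max())
P=np.array([[471,187],[709,187],[712,70],[470,72]])-[400,0];P=P/4+[140,215]-.4
print("plate corners",onz(T,P,.006).round(4))
L=np.array([[490,380],[680,320],[725,448],[540,515]])-[400,280];L=L/4+[400,175]-.4
W=onz(T,L,.1);print("lips",W.round(4),W.mean(0))
B=np.array([[450,408],[502,553],[692,488]])-[400,280];B=B/4+[400,175]-.4
print("base",onz(T,B,.006).round(4))
# pack heights: triangulate centre
print("pack1",tri(T,packs(T)[0].mean(0),S,packs(S)[0].mean(0)),"pack2",tri(T,packs(T)[1].mean(0),S,packs(S)[1].mean(0)))
print("monitor edge",tri(T,[335,72],S,[192,168]),"base",onz(T,[[447,110],[447,145]],0))
cr=lambda f,x,y,w,h,k:cv2.resize(f["img"][y:y+h,x:x+w],None,fx=k,fy=k,interpolation=cv2.INTER_CUBIC)
cv2.imwrite("pics/crop2.png",np.hstack([cr(S,340,150,65,80,6),cr(T,410,175,68,80,6)[:, :400]])[:,:,::-1])
E
```

```text
bar [171.05882353 236.52941176] 119 [261.60042735 318.68589744] 468 (array([0.46572362, 0.29239858, 0.16339536]), np.float64(0.004073507335515995))
bar top@.161 [[0.4642 0.2922 0.161 ]]
plate low edge [[0.435  0.3659 0.006 ]
 [0.4322 0.2273 0.006 ]] 261
plate corners [[0.4318 0.3627 0.006 ]
 [0.429  0.2254 0.006 ]
 [0.4961 0.2238 0.006 ]
 [0.4983 0.3646 0.006 ]]
lips [[ 0.5406 -0.2296  0.1   ]
 [ 0.5716 -0.336   0.1   ]
 [ 0.5005 -0.3555  0.1   ]
 [ 0.4667 -0.2522  0.1   ]] [ 0.51985373 -0.29334033  0.1       ]
base [[ 0.5446 -0.224   0.006 ]
 [ 0.4595 -0.2494  0.006 ]
 [ 0.4944 -0.3628  0.006 ]]
pack1 (array([0.60814778, 0.10976526, 0.00994507]), np.float64(0.0014689144493814543)) pack2 (array([ 0.60300381, -0.08523293,  0.01086427]), np.float64(0.0024937063578279036))
monitor edge (array([ 0.82664214, -0.04251387,  0.15594863]), np.float64(0.030176628356022805)) base [[ 0.78171522 -0.32440886  0.        ]
 [ 0.69333952 -0.31765697  0.        ]]
```

View pics/crop2.png

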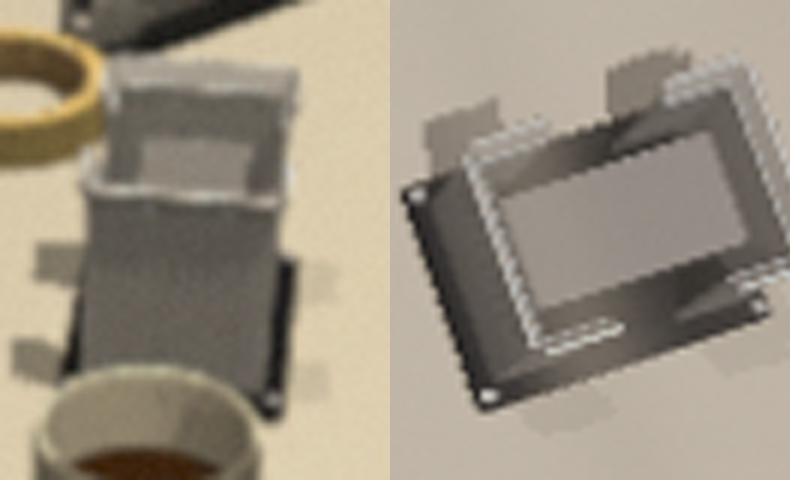

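The crop shows the dispenser squarely: lips and platform are clear from above, and the far lip and part of the platform are visible from the side above the mug. Its centre is about (0.520, -0.293) with its x axis at about 17°. The tongs are at about (0.4645, 0.2925), closing along y. Now I'll move above the tongs.

```bash
R='python3 -m crank'
python3 -m crank '[{"claw":91,"tx":24,"ty":-31},{"tx":24,"ty":-31},{"tx":24,"ty":-31},{"tx":24,"ty":-31},{"tx":24,"ty":-31}]'
python3 -m crank '[{"tx":24,"ty":-31},{"tx":24,"ty":-31},{"tx":24,"ty":-31},{"tx":24,"ty":-31},{"tx":24,"ty":-31}]'
```

```text
validation failed for argument at $[0]...
validation failed for argument at $[0]...
```

```bash
python3 -m crank '[{"claw":91,"tx":24,"ty":-31,"tz":0,"yaw":0},{"claw":91,"tx":24,"ty":-31,"tz":0,"yaw":0},{"claw":91,"tx":24,"ty":-31,"tz":0,"yaw":0},{"claw":91,"tx":24,"ty":-31,"tz":0,"yaw":0},{"claw":91,"tx":24,"ty":-31,"tz":0,"yaw":0}]'
```

```text
t: 0.72
eef_pos: [0.2603, -0.3491, 0.2144]
ee_rot: [0.984, 0.179, 0.0, -0.0]
contact_force: [1.0, -0.3, 0.1]
gripper_width: 0.091
gripper_force: 0.0
```

```bash
python3 -m crank '[{"claw":91,"tx":25,"ty":-31,"tz":0,"yaw":0},{"claw":91,"tx":25,"ty":-31,"tz":0,"yaw":0},{"claw":91,"tx":25,"ty":-31,"tz":0,"yaw":0},{"claw":91,"tx":25,"ty":-31,"tz":0,"yaw":0},{"claw":91,"tx":25,"ty":-31,"tz":0,"yaw":0}]'
python3 -m crank '[{"claw":91,"tx":25,"ty":-31,"tz":0,"yaw":0},{"claw":91,"tx":25,"ty":-31,"tz":0,"yaw":0},{"claw":91,"tx":25,"ty":-31,"tz":0,"yaw":0},{"claw":91,"tx":25,"ty":-31,"tz":0,"yaw":0},{"claw":91,"tx":25,"ty":-31,"tz":0,"yaw":0}]'
python3 -m crank '[{"claw":91,"tx":25,"ty":-31,"tz":0,"yaw":0},{"claw":91,"tx":25,"ty":-31,"tz":0,"yaw":0},{"claw":91,"tx":25,"ty":-31,"tz":0,"yaw":0},{"claw":91,"tx":25,"ty":-31,"tz":0,"yaw":0},{"claw":91,"tx":25,"ty":-31,"tz":0,"yaw":0}]'
cat >> h.py <<'E'
def go(x,y,psi=None,z=None):
    from scipy.spatial.transform import Rotation as Ro
    o=arm.observe();M=Ro.from_quat(o["ee_rot"]).as_matrix();p=np.array(o["eef_pos"])
    d=M.T@(np.array([x,y,p[2] if z is None else z])-p)*1000
    a=np.degrees(np.arctan2(M[1,1],M[0,1]));w=None if psi is None else np.radians((a-psi+90)%180-90)
    print("t",round(o["t"],2),"tcp",p.round(4),"psi",a.round(2),"need mm",d.round(1),"yaw",w,"F",np.round(o["contact_force"],1),"w",round(o["gripper_width"],4),round(o["gripper_force"],1))
E
python3 -c "
from h import *
go(.4645,.2925,-91)
S,T=grab('side'),grab('top')
print('platform far edge',tri(T,[410+(722-390)/6-.4,175+188/6-.4],S,[340+200/6-.4,150+138/6-.4]))"
```

```text
t: 1.13
eef_pos: [0.3227, -0.16, 0.2147]
ee_rot: [0.984, 0.178, 0.0, 0.0]
contact_force: [0.9, 1.2, -0.3]
gripper_width: 0.0912
gripper_force: 0.0
t: 1.55
eef_pos: [0.3852, 0.0294, 0.2149]
ee_rot: [0.984, 0.179, 0.001, 0.0]
contact_force: [1.4, -0.6, 0.2]
gripper_width: 0.0909
gripper_force: 0.0
t: 1.97
eef_pos: [0.4476, 0.2187, 0.2146]
ee_rot: [0.984, 0.179, 0.0, 0.0]
contact_force: [1.1, -0.8, 1.2]
gripper_width: 0.0911
gripper_force: 0.0
t 1.97 tcp [0.4476 0.2187 0.2146] psi -69.34 need mm [ 41.9 -63.    0. ] yaw 0.3780048022812946 F [ 1.1 -0.8  1.2] w 0.0911 0.0
platform far edge (array([ 0.52952024, -0.32865138,  0.07642481]), np.float64(0.000351902145236915))
```

```bash
python3 -m crank '[{"claw":91,"tx":21,"ty":-31,"tz":0,"yaw":0},{"claw":91,"tx":21,"ty":-32,"tz":0,"yaw":0},{"claw":91,"tx":0,"ty":0,"tz":0,"yaw":0.12},{"claw":91,"tx":0,"ty":0,"tz":0,"yaw":0.12},{"claw":91,"tx":0,"ty":0,"tz":0,"yaw":0.12}]'
python3 -m crank '[{"claw":91,"tx":0,"ty":0,"tz":0,"yaw":0.018},{"claw":91,"tx":0,"ty":0,"tz":0,"yaw":0},{"claw":91,"tx":0,"ty":0,"tz":0,"yaw":0},{"claw":91,"tx":0,"ty":0,"tz":0,"yaw":0},{"claw":91,"tx":0,"ty":0,"tz":0,"yaw":0}]'
python3 - <<'E'
from h import *
go(.4645,.2925,-91,.088)
S=grab('side');T=grab('top')
cr=lambda f,x,y,w,h,k:cv2.resize(f["img"][y:y+h,x:x+w],None,fx=k,fy=k,interpolation=cv2.INTER_CUBIC)
cv2.imwrite("pics/crop3.png",np.hstack([cr(S,190,200,130,200,3),cr(T,110,150,130,200,3)])[:,:,::-1])
E
```

```text
t: 2.48
eef_pos: [0.4644, 0.29, 0.2144]
ee_rot: [1.0, -0.003, -0.0, 0.0]
contact_force: [0.0, 0.2, 0.5]
gripper_width: 0.091
gripper_force: 0.0
t: 2.9
eef_pos: [0.4646, 0.2899, 0.2147]
ee_rot: [1.0, -0.009, 0.0, -0.0]
contact_force: [0.1, -0.0, -0.6]
gripper_width: 0.0909
gripper_force: 0.0
t 2.9 tcp [0.4646 0.2899 0.2147] psi -90.99 need mm [ -0.2  -2.6 126.7] yaw 0.00025274215845107716 F [ 0.1 -0.  -0.6] w 0.0909 0.0
```

View pics/crop3.png

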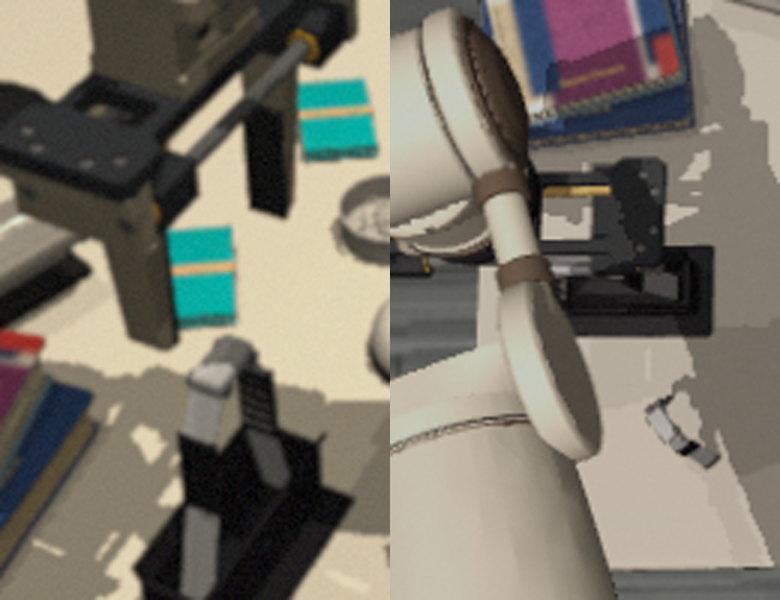

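The gripper straddles the tongs: in the side crop the two fingers hang either side of the bar at about (225,365), with nothing in the way below. Descending and closing lightly.

```bash
python3 -m crank '[{"claw":91,"tx":0,"ty":-2.5,"tz":25,"yaw":0},{"claw":91,"tx":0,"ty":0,"tz":30,"yaw":0},{"claw":91,"tx":0,"ty":0,"tz":30,"yaw":0},{"claw":91,"tx":0,"ty":0,"tz":30,"yaw":0},{"claw":91,"tx":0,"ty":0,"tz":12,"yaw":0}]' 40
python3 -m crank '[{"claw":75,"tx":0,"ty":0,"tz":0,"yaw":0},{"claw":65,"tx":0,"ty":0,"tz":0,"yaw":0},{"claw":60,"tx":0,"ty":0,"tz":0,"yaw":0},{"claw":57,"tx":0,"ty":0,"tz":0,"yaw":0},{"claw":57,"tx":0,"ty":0,"tz":0,"yaw":0}]' 40
python3 -m crank '[{"claw":57,"tx":0,"ty":0,"tz":0,"yaw":0},{"claw":57,"tx":0,"ty":0,"tz":0,"yaw":0},{"claw":57,"tx":0,"ty":0,"tz":0,"yaw":0},{"claw":57,"tx":0,"ty":0,"tz":0,"yaw":0},{"claw":57,"tx":0,"ty":0,"tz":0,"yaw":0}]' 40
python3 -c "
from h import *
go(.4645,.2925,-91,.088)"
```

```text
t: 3.42
eef_pos: [0.4618, 0.2916, 0.0833]
ee_rot: [1.0, -0.009, -0.003, 0.001]
contact_force: [-0.7, -0.2, -0.9]
gripper_width: 0.0911
gripper_force: 0.0
t: 3.83
eef_pos: [0.4661, 0.2931, 0.0897]
ee_rot: [1.0, -0.009, 0.002, -0.001]
contact_force: [0.6, 1.0, 8.0]
gripper_width: 0.0597
gripper_force: 12.8
t: 4.25
eef_pos: [0.4663, 0.2933, 0.0899]
ee_rot: [1.0, -0.009, 0.002, -0.001]
contact_force: [-0.5, 0.1, 6.8]
gripper_width: 0.0572
gripper_force: 10.8
t 4.25 tcp [0.4663 0.2933 0.0899] psi -91.04 need mm [-1.8  0.8  1.9] yaw -0.0007057427778957245 F [-0.5  0.1  6.8] w 0.0572 10.8
```

```bash
python3 -m crank '[{"claw":57,"tx":0,"ty":0,"tz":-15,"yaw":0},{"claw":57,"tx":0,"ty":0,"tz":-20,"yaw":0},{"claw":57,"tx":0,"ty":0,"tz":-25,"yaw":0},{"claw":57,"tx":0,"ty":0,"tz":-30,"yaw":0},{"claw":57,"tx":0,"ty":0,"tz":-20,"yaw":0}]' 40
python3 -m crank '[{"claw":57,"tx":20.5,"ty":26,"tz":0,"yaw":0},{"claw":57,"tx":20.5,"ty":26,"tz":0,"yaw":0},{"claw":57,"tx":20.5,"ty":26,"tz":0,"yaw":0},{"claw":57,"tx":20.5,"ty":26,"tz":0,"yaw":0},{"claw":57,"tx":20.5,"ty":26,"tz":0,"yaw":0}]'
python3 -m crank '[{"claw":57,"tx":20.5,"ty":26,"tz":0,"yaw":0},{"claw":57,"tx":20.5,"ty":26,"tz":0,"yaw":0},{"claw":57,"tx":0,"ty":0,"tz":0,"yaw":0.12},{"claw":57,"tx":0,"ty":0,"tz":0,"yaw":0.12},{"claw":57,"tx":0,"ty":0,"tz":0,"yaw":0.12}]'
python3 -m crank '[{"claw":57,"tx":0,"ty":0,"tz":0,"yaw":0.12},{"claw":57,"tx":0,"ty":0,"tz":0,"yaw":0.12},{"claw":57,"tx":0,"ty":0,"tz":0,"yaw":0.12},{"claw":57,"tx":0,"ty":0,"tz":0,"yaw":0.12},{"claw":57,"tx":0,"ty":0,"tz":0,"yaw":0.12}]'
python3 -m crank '[{"claw":57,"tx":0,"ty":0,"tz":0,"yaw":0.035},{"claw":57,"tx":0,"ty":0,"tz":0,"yaw":0},{"claw":57,"tx":0,"ty":0,"tz":0,"yaw":0},{"claw":57,"tx":0,"ty":0,"tz":0,"yaw":0},{"claw":57,"tx":0,"ty":0,"tz":0,"yaw":0}]'
python3 - <<'E'
from h import *
go(.6065,.1095,-148,.086)
S=grab('side');T=grab('top')
cr=lambda f,x,y,w,h,k:cv2.resize(f["img"][y:y+h,x:x+w],None,fx=k,fy=k,interpolation=cv2.INTER_CUBIC)
cv2.imwrite("pics/crop4.png",np.hstack([cr(S,195,170,130,200,3),cr(T,200,100,130,200,3)])[:,:,::-1])
E
```

```text
t: 4.67
eef_pos: [0.4653, 0.293, 0.2006]
ee_rot: [1.0, -0.009, 0.001, -0.001]
contact_force: [0.1, 0.0, -1.0]
gripper_width: 0.057
gripper_force: 4.8
t: 5.08
eef_pos: [0.5654, 0.1596, 0.198]
ee_rot: [1.0, -0.009, 0.0, -0.0]
contact_force: [0.8, -0.2, -1.5]
gripper_width: 0.0567
gripper_force: 4.8
t: 5.5
eef_pos: [0.605, 0.1073, 0.1976]
ee_rot: [0.981, -0.192, -0.0, -0.0]
contact_force: [-0.8, 0.4, -1.1]
gripper_width: 0.0573
gripper_force: 4.8
t: 5.92
eef_pos: [0.6047, 0.1081, 0.1977]
ee_rot: [0.881, -0.472, -0.0, -0.0]
contact_force: [0.6, -0.2, -1.8]
gripper_width: 0.0574
gripper_force: 4.8
t: 6.33
eef_pos: [0.6048, 0.1081, 0.1977]
ee_rot: [0.875, -0.485, 0.0, -0.0]
contact_force: [-0.2, -0.0, -1.0]
gripper_width: 0.0569
gripper_force: 4.8
t 6.33 tcp [0.6048 0.1081 0.1977] psi -148.01 need mm [ -0.3  -2.2 111.7] yaw -0.00015913870974221904 F [-0.2 -0.  -1. ] w 0.0569 4.8
```

View pics/crop4.png

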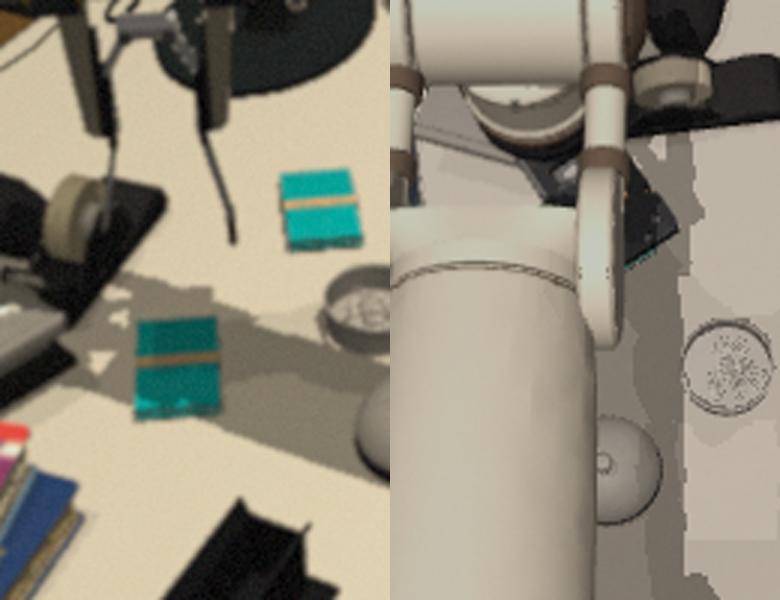

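The tongs hang upright in the gripper, with feet near side (230,246) and (273,251). The packs are undisturbed at crop (178,368) and (320,208). I'll check the feet against their predicted projection.

```bash
python3 - <<'E'
from h import *
S=grab('side');p=np.array(arm.observe()["eef_pos"]);a=np.radians(32);u=np.array([np.cos(a),np.sin(a),0])
for dz in(.081,.084): print(proj(S,[p+u*.0385-[0,0,dz],p-u*.0385-[0,0,dz]]).round(1).tolist())
cs=sorted(packs(S),key=lambda c:c[:,1].mean())
for c in cs[-2:]: print(c.mean(0))
E
```

```text
[[230.3, 250.8], [272.2, 247.9]]
[[230.5, 252.1], [272.3, 249.1]]
[301.28089888 239.33707865]
[253.69369369 292.13513514]
```

```bash
python3 -m crank '[{"claw":57,"tx":0,"ty":-2.2,"tz":30,"yaw":0},{"claw":57,"tx":0,"ty":0,"tz":30,"yaw":0},{"claw":57,"tx":0,"ty":0,"tz":25,"yaw":0},{"claw":57,"tx":0,"ty":0,"tz":15,"yaw":0},{"claw":57,"tx":0,"ty":0,"tz":9.5,"yaw":0}]'
python3 - <<'E'
from h import *
go(.6065,.1095,-148,.086)
S=grab('side');T=grab('top')
cr=lambda f,x,y,w,h,k:cv2.resize(f["img"][y:y+h,x:x+w],None,fx=k,fy=k,interpolation=cv2.INTER_CUBIC)
cv2.imwrite("pics/crop5.png",cr(S,200,220,120,110,5)[:,:,::-1])
E
```

```text
t: 6.9
eef_pos: [0.6049, 0.1093, 0.0853]
ee_rot: [0.874, -0.485, -0.002, 0.001]
contact_force: [-1.0, 0.5, -1.0]
gripper_width: 0.0571
gripper_force: 4.8
t 6.9 tcp [0.6049 0.1093 0.0853] psi -148.04 need mm [ 0.6 -1.4 -0.7] yaw -0.00064407794619512 F [-1.   0.5 -1. ] w 0.0571 4.8
```

View pics/crop5.png

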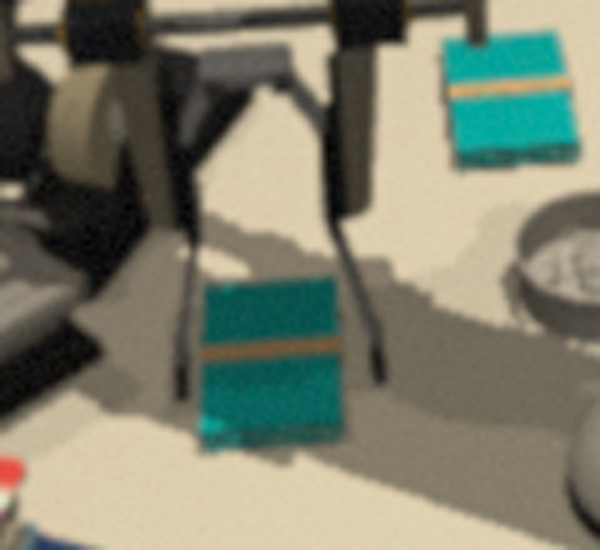

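```bash
python3 - <<'E'
from h import *
S=grab('side');go(.6065,.1095,-148)
L,Rr=[236-.4,300-.4],[276-.4,296.6-.4]
for z in(0,.004): 
    W=onz(S,[L,Rr],z);print(z,W.round(4).tolist(),W.mean(0).round(4),np.linalg.norm(W[0]-W[1]))
c=sorted(packs(S),key=lambda c:c[:,1].mean())[-1]
# pack top corners in side from crop: TL,TR, BL,BR(top face)
Q=np.array([[203,283],[335,278],[342,432],[203,436]])/5+[200,220]-.4
W=onz(S,Q,.014);print(W.round(4).tolist(),W.mean(0).round(4))
E
```

```text
t 7.05 tcp [0.6066 0.1093 0.0881] psi -148.05 need mm [-0.3 -0.   0. ] yaw -0.0007876945637385257 F [ 0.8 -0.6 -1.2] w 0.057 4.8
0 [[0.6361, 0.1346, 0.0], [0.5698, 0.0926, 0.0]] [0.6029 0.1136 0.    ] 0.07853361833761688
0.004 [[0.6334, 0.1381, 0.004], [0.5674, 0.0963, 0.004]] [0.6004 0.1172 0.004 ] 0.07808300848223422
[[0.6565, 0.0842, 0.014], [0.6094, 0.0585, 0.014], [0.561, 0.1354, 0.014], [0.6076, 0.1597, 0.014]] [0.6086 0.1094 0.014 ]
```

The tips straddle the pack, feet near crop (180,400) and (380,383), and sit a few mm off its middle. I'll shift to centre them, squeeze and lift.

```bash
python3 -m crank '[{"claw":57,"tx":4,"ty":-2,"tz":0,"yaw":0},{"claw":57,"tx":0,"ty":0,"tz":0,"yaw":0},{"claw":55,"tx":0,"ty":0,"tz":0,"yaw":0},{"claw":53,"tx":0,"ty":0,"tz":0,"yaw":0},{"claw":51,"tx":0,"ty":0,"tz":0,"yaw":0}]' 28
python3 -m crank '[{"claw":48,"tx":0,"ty":0,"tz":0,"yaw":0},{"claw":46,"tx":0,"ty":0,"tz":0,"yaw":0},{"claw":46,"tx":0,"ty":0,"tz":0,"yaw":0},{"claw":46,"tx":0,"ty":0,"tz":0,"yaw":0},{"claw":46,"tx":0,"ty":0,"tz":0,"yaw":0}]' 28
python3 -m crank '[{"claw":46,"tx":0,"ty":0,"tz":-3,"yaw":0},{"claw":46,"tx":0,"ty":0,"tz":-8,"yaw":0},{"claw":46,"tx":0,"ty":0,"tz":-15,"yaw":0},{"claw":46,"tx":0,"ty":0,"tz":-20,"yaw":0},{"claw":46,"tx":0,"ty":0,"tz":-20,"yaw":0}]' 28
python3 -m crank '[{"claw":46,"tx":0,"ty":0,"tz":-25,"yaw":0},{"claw":46,"tx":0,"ty":0,"tz":-25,"yaw":0},{"claw":46,"tx":0,"ty":0,"tz":-20,"yaw":0},{"claw":46,"tx":0,"ty":0,"tz":-10,"yaw":0},{"claw":46,"tx":0,"ty":0,"tz":0,"yaw":0}]' 28
python3 - <<'E'
from h import *
go(.6065,.1095,-148,.086)
S=grab('side')
c=[c for c in packs(S) if c[:,1].mean()>100]
print([x.mean(0).round(1) for x in c])
cr=lambda f,x,y,w,h,k:cv2.resize(f["img"][y:y+h,x:x+w],None,fx=k,fy=k,interpolation=cv2.INTER_CUBIC)
cv2.imwrite("pics/crop6.png",cr(S,180,110,150,110,5)[:,:,::-1])
E
```

```text
t: 7.47
eef_pos: [0.611, 0.1068, 0.089]
ee_rot: [0.874, -0.485, 0.001, -0.0]
contact_force: [-1.3, -0.6, 0.8]
gripper_width: 0.0529
gripper_force: 28.0
t: 7.88
eef_pos: [0.6108, 0.1069, 0.0884]
ee_rot: [0.874, -0.485, 0.0, -0.0]
contact_force: [-0.5, -0.6, 1.6]
gripper_width: 0.0527
gripper_force: 28.0
t: 8.3
eef_pos: [0.6095, 0.1071, 0.1542]
ee_rot: [0.874, -0.485, -0.001, 0.0]
contact_force: [0.9, -1.0, -1.5]
gripper_width: 0.0523
gripper_force: 28.0
t: 8.72
eef_pos: [0.6118, 0.107, 0.2372]
ee_rot: [0.874, -0.485, 0.002, -0.001]
contact_force: [-0.3, -0.0, -2.3]
gripper_width: 0.0526
gripper_force: 28.0
t 8.72 tcp [0.6118 0.107  0.2372] psi -148.05 need mm [ -5.4   3.8 151.1] yaw -0.0007893604940483728 F [-0.3 -0.  -2.3] w 0.0526 28.0
[array([301.3, 239.3]), array([245.1, 231.7])]
```

View pics/crop6.png

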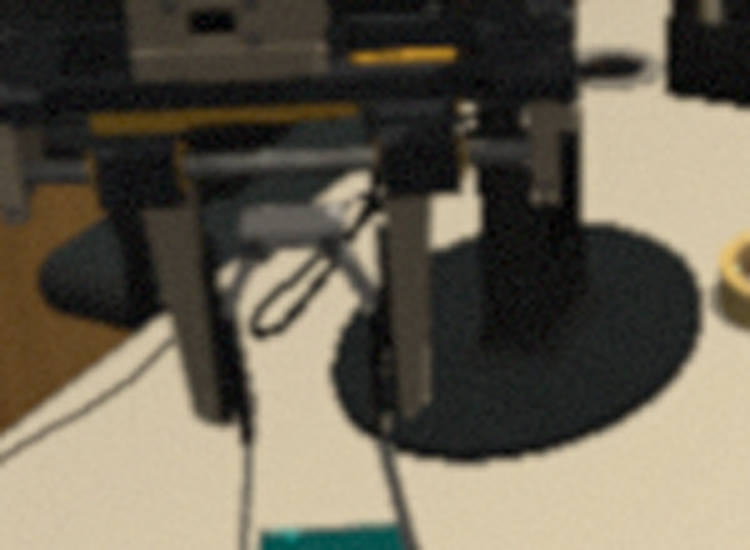

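The pack hangs level between the tips at crop (330,540), just entering the bottom edge of the crop. I'll measure its pose in the gripper numerically.

```bash
cat >> h.py <<'E'
def held(S,z):
    c=[c for c in packs(S) if 100<c[:,1].mean()]
    o=arm.observe();p=np.array(o["eef_pos"])
    for x in c:
        q=cv2.approxPolyDP(x.reshape(-1,1,2),4,True)[:,0]
        r=cv2.minAreaRect((onz(S,x,z)[:,:2]*1000).astype(np.float32))
        print("rect",np.round(r[0],1),np.round(r[1],1),round(r[2],1),"quad",q.tolist())
E
python3 - <<'E'
from h import *
S=grab('side');go(.6065,.1095)
held(S,.162)
E
```

```text
t 8.82 tcp [0.61   0.107  0.2331] psi -148.05 need mm [-4.   1.6  0. ] yaw None F [-0.9 -0.2 -2.4] w 0.0533 28.0
rect [506.5  94.1] [41.5 74.5] 33.1 quad [[289, 228], [293, 252], [313, 251], [310, 227]]
rect [604.4 118.2] [55.6 96.7] 31.4 quad [[259, 217], [233, 219], [231, 249], [260, 246]]
```

```bash
python3 -m crank '[{"claw":46,"tx":15,"ty":15,"tz":0,"yaw":0},{"claw":46,"tx":25,"ty":24,"tz":0,"yaw":0},{"claw":46,"tx":25,"ty":24,"tz":0,"yaw":0},{"claw":46,"tx":25,"ty":24,"tz":0,"yaw":0},{"claw":46,"tx":25,"ty":24,"tz":0,"yaw":0}]' 28
python3 -m crank '[{"claw":46,"tx":25,"ty":24,"tz":0,"yaw":0},{"claw":46,"tx":25,"ty":24,"tz":0,"yaw":0},{"claw":46,"tx":25,"ty":24,"tz":0,"yaw":0},{"claw":46,"tx":25,"ty":24,"tz":0,"yaw":0},{"claw":46,"tx":25,"ty":24,"tz":0,"yaw":0}]' 28
python3 -m crank '[{"claw":46,"tx":25,"ty":24,"tz":0,"yaw":0},{"claw":46,"tx":20,"ty":22,"tz":0,"yaw":0},{"claw":46,"tx":11,"ty":11,"tz":0,"yaw":0.06},{"claw":46,"tx":0,"ty":0,"tz":0,"yaw":0.1},{"claw":46,"tx":0,"ty":0,"tz":0,"yaw":0.1}]' 28
python3 -m crank '[{"claw":46,"tx":0,"ty":0,"tz":0,"yaw":0},{"claw":46,"tx":0,"ty":0,"tz":0,"yaw":0},{"claw":46,"tx":0,"ty":0,"tz":0,"yaw":0},{"claw":46,"tx":0,"ty":0,"tz":0,"yaw":0},{"claw":46,"tx":0,"ty":0,"tz":0,"yaw":0}]' 28
python3 - <<'E'
from h import *
go(.5223,-.2968,-163)
S=grab('side');T=grab('top');held(S,.159)
cr=lambda f,x,y,w,h,k:cv2.resize(f["img"][y:y+h,x:x+w],None,fx=k,fy=k,interpolation=cv2.INTER_CUBIC)
cv2.imwrite("pics/crop7.png",np.hstack([cr(S,330,80,90,120,4),cr(T,390,140,110,120,4)])[:,:,::-1])
E
```

```text
t: 9.23
eef_pos: [0.5753, -0.0503, 0.2314]
ee_rot: [0.875, -0.485, -0.002, 0.0]
contact_force: [1.2, -0.2, -2.4]
gripper_width: 0.053
gripper_force: 28.0
t: 9.65
eef_pos: [0.5397, -0.2198, 0.2315]
ee_rot: [0.874, -0.485, -0.002, -0.0]
contact_force: [0.7, -0.4, -1.7]
gripper_width: 0.0527
gripper_force: 28.0
t: 10.07
eef_pos: [0.5212, -0.2971, 0.2312]
ee_rot: [0.802, -0.597, -0.002, -0.0]
contact_force: [-0.4, 0.1, -1.7]
gripper_width: 0.0526
gripper_force: 28.0
t: 10.48
eef_pos: [0.5227, -0.2963, 0.2338]
ee_rot: [0.805, -0.594, -0.0, -0.0]
contact_force: [0.4, 0.7, -2.0]
gripper_width: 0.0528
gripper_force: 28.0
t 10.48 tcp [ 0.5227 -0.2963  0.2338] psi -162.86 need mm [ 0.4  0.6 -0. ] yaw 0.002466133724259813 F [ 0.4  0.7 -2. ] w 0.0528 28.0
rect [508.5  90.6] [41.7 74.9] 33.1 quad [[289, 228], [293, 252], [313, 251], [310, 227]]
rect [ 521.3 -288.4] [ 55. 103.] 20.1 quad [[364, 140], [360, 159], [381, 160], [384, 141]]
```

View pics/crop7.png

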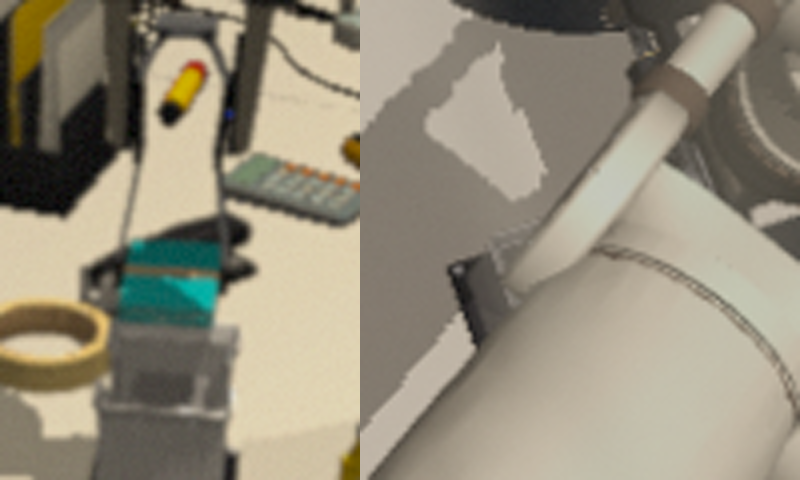

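The pack hangs level just above the well: side crop centre (168,283), dispenser lips at (165,410) near and (170,335) far. The arm hides the top view. I'll compare the pack and lip centres in the side camera.

```bash
python3 - <<'E'
from h import *
S=grab('side');go(.5223,-.2968,-163)
P=np.array([[85,190],[285,205],[298,75],[105,60]])/6+[340,150]-.4
W=onz(S,P,.1);print("lips",W.round(4).tolist(),W.mean(0).round(4))
# pack top face corners from crop7 (near-left, near-right, far-right, far-left) and near bottom edge
for z,Q in((.159,[[120,308],[212,312],[221,243],[131,240]]),):
    W=onz(S,np.array(Q)/4+[330,80]-.4,z);print("pack",W.round(4).tolist(),W.mean(0).round(4))
u=np.radians(17);ex=np.array([np.cos(u),np.sin(u)]);ey=np.array([-ex[1],ex[0]])
for name,z in(("exp lips",.1),):
    C=[np.r_[np.array([.5197,-.2934])+sx*.04*ex+sy*.055*ey,z] for sx,sy in((1,1),(-1,1),(-1,-1),(1,-1))];print(proj(S,C).round(1).tolist())
E
```

```text
t 10.63 tcp [ 0.5228 -0.2965  0.2342] psi -162.9 need mm [ 0.1  0.6 -0. ] yaw 0.0016916153995351652 F [-0.6  0.4 -1.9] w 0.0529 28.0
lips [[0.5409, -0.2312, 0.1], [0.4674, -0.2532, 0.1], [0.4983, -0.3546, 0.1], [0.5747, -0.3331, 0.1]] [ 0.5203 -0.293   0.1   ]
pack [[0.5339, -0.2435, 0.159], [0.4854, -0.261, 0.159], [0.511, -0.3463, 0.159], [0.5611, -0.3272, 0.159]] [ 0.5228 -0.2945  0.159 ]
[[353.0, 181.6], [387.8, 184.1], [390.0, 161.6], [357.5, 159.4]]
```

```bash
python3 -m crank '[{"claw":46,"tx":0,"ty":1.2,"tz":20,"yaw":0},{"claw":46,"tx":0,"ty":0,"tz":15,"yaw":0},{"claw":46,"tx":0,"ty":0,"tz":10,"yaw":0},{"claw":46,"tx":0,"ty":0,"tz":8,"yaw":0},{"claw":46,"tx":0,"ty":0,"tz":8,"yaw":0}]' 28
python3 -m crank '[{"claw":46,"tx":0,"ty":0,"tz":0,"yaw":0},{"claw":46,"tx":0,"ty":0,"tz":0,"yaw":0},{"claw":46,"tx":0,"ty":0,"tz":0,"yaw":0},{"claw":46,"tx":0,"ty":0,"tz":0,"yaw":0},{"claw":46,"tx":0,"ty":0,"tz":0,"yaw":0}]' 28
python3 -c "
from h import *
go(.5223,-.2968,-163)"
```

```text
t: 11.05
eef_pos: [0.5217, -0.297, 0.1727]
ee_rot: [0.804, -0.594, 0.0, 0.0]
contact_force: [0.1, 0.3, -0.7]
gripper_width: 0.0531
gripper_force: 28.0
t: 11.47
eef_pos: [0.522, -0.2973, 0.174]
ee_rot: [0.804, -0.594, 0.001, 0.0]
contact_force: [0.4, -0.1, -1.8]
gripper_width: 0.0527
gripper_force: 28.0
t 11.47 tcp [ 0.522  -0.2973  0.174 ] psi -162.95 need mm [-0.4 -0.5 -0. ] yaw 0.0009419759875540988 F [ 0.4 -0.1 -1.8] w 0.0527 28.0
```

```bash
python3 -m crank '[{"claw":46,"tx":0,"ty":0,"tz":6,"yaw":0},{"claw":46,"tx":0,"ty":0,"tz":6,"yaw":0},{"claw":46,"tx":0,"ty":0,"tz":6,"yaw":0},{"claw":46,"tx":0,"ty":0,"tz":6,"yaw":0},{"claw":46,"tx":0,"ty":0,"tz":5,"yaw":0}]' 28
python3 -m crank '[{"claw":46,"tx":0,"ty":0,"tz":1,"yaw":0},{"claw":46,"tx":0,"ty":0,"tz":0,"yaw":0},{"claw":46,"tx":0,"ty":0,"tz":0,"yaw":0},{"claw":46,"tx":0,"ty":0,"tz":0,"yaw":0},{"claw":46,"tx":0,"ty":0,"tz":0,"yaw":0}]' 28
python3 -c "
from h import *
go(.5223,-.2968,-163)"
```

```text
t: 11.88
eef_pos: [0.5214, -0.2968, 0.1431]
ee_rot: [0.804, -0.594, -0.0, -0.0]
contact_force: [-0.2, -0.9, -0.5]
gripper_width: 0.0529
gripper_force: 28.0
t: 12.3
eef_pos: [0.5216, -0.2971, 0.1435]
ee_rot: [0.804, -0.594, 0.0, 0.0]
contact_force: [-0.5, 1.0, -1.5]
gripper_width: 0.0527
gripper_force: 28.0
t 12.3 tcp [ 0.5216 -0.2971  0.1435] psi -162.95 need mm [-0.1 -0.7  0. ] yaw 0.0009223919808353407 F [-0.5  1.  -1.5] w 0.0527 28.0
```

```bash
python3 -m crank '[{"claw":53,"tx":0,"ty":0,"tz":0,"yaw":0},{"claw":54,"tx":0,"ty":0,"tz":0,"yaw":0},{"claw":55,"tx":0,"ty":0,"tz":0,"yaw":0},{"claw":56,"tx":0,"ty":0,"tz":0,"yaw":0},{"claw":57,"tx":0,"ty":0,"tz":0,"yaw":0}]' 40
python3 -m crank '[{"claw":57,"tx":0,"ty":0,"tz":0,"yaw":0},{"claw":57,"tx":0,"ty":0,"tz":0,"yaw":0},{"claw":57,"tx":0,"ty":0,"tz":-5,"yaw":0},{"claw":57,"tx":0,"ty":0,"tz":-10,"yaw":0},{"claw":57,"tx":0,"ty":0,"tz":-15,"yaw":0}]' 40
python3 -m crank '[{"claw":57,"tx":0,"ty":0,"tz":-20,"yaw":0},{"claw":57,"tx":0,"ty":0,"tz":-25,"yaw":0},{"claw":57,"tx":0,"ty":0,"tz":-20,"yaw":0},{"claw":57,"tx":0,"ty":0,"tz":0,"yaw":0},{"claw":57,"tx":0,"ty":0,"tz":0,"yaw":0}]' 40
python3 - <<'E'
from h import *
go(.602,-.085,-146.5)
S=grab('side');held(S,.07)
cr=lambda f,x,y,w,h,k:cv2.resize(f["img"][y:y+h,x:x+w],None,fx=k,fy=k,interpolation=cv2.INTER_CUBIC)
cv2.imwrite("pics/crop8.png",cr(S,330,80,90,140,4)[:,:,::-1])
E
```

```text
t: 12.72
eef_pos: [0.5216, -0.297, 0.1432]
ee_rot: [0.804, -0.594, 0.0, -0.0]
contact_force: [-0.1, -0.1, -0.2]
gripper_width: 0.0568
gripper_force: 4.8
t: 13.13
eef_pos: [0.5209, -0.2964, 0.1728]
ee_rot: [0.804, -0.594, -0.001, -0.0]
contact_force: [-0.7, 0.0, -1.0]
gripper_width: 0.0568
gripper_force: 4.8
t: 13.55
eef_pos: [0.5223, -0.2976, 0.2399]
ee_rot: [0.804, -0.594, 0.002, 0.0]
contact_force: [0.4, -0.9, -1.2]
gripper_width: 0.0571
gripper_force: 4.8
t 13.55 tcp [ 0.5223 -0.2976  0.2399] psi -162.95 need mm [-179.9 -138.5   -0.3] yaw -0.28705157726278335 F [ 0.4 -0.9 -1.2] w 0.0571 4.8
rect [566.5 -15.7] [48.6 87.3] 33.1 quad [[289, 228], [293, 252], [313, 251], [310, 227]]
```

View pics/crop8.png

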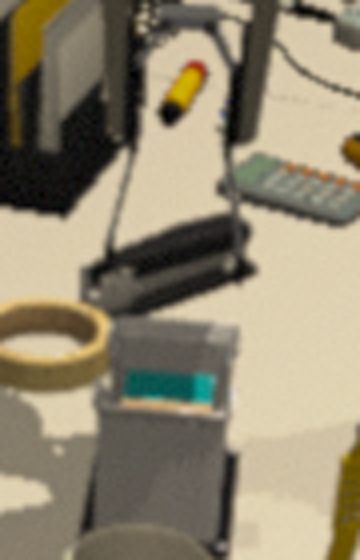

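The first pack lies level in the well at crop (170,390), and the tongs are clear above it. Now the second pack.

```bash
python3 -m crank '[{"claw":57,"tx":0,"ty":0,"tz":0,"yaw":-0.12},{"claw":57,"tx":0,"ty":0,"tz":0,"yaw":-0.12},{"claw":57,"tx":0,"ty":0,"tz":0,"yaw":-0.047},{"claw":57,"tx":-18,"ty":-26,"tz":0,"yaw":0},{"claw":57,"tx":-18,"ty":-26,"tz":0,"yaw":0}]' 40
python3 -m crank '[{"claw":57,"tx":-18,"ty":-26,"tz":0,"yaw":0},{"claw":57,"tx":-18,"ty":-26,"tz":0,"yaw":0},{"claw":57,"tx":-18,"ty":-26,"tz":0,"yaw":0},{"claw":57,"tx":-18,"ty":-26,"tz":0,"yaw":0},{"claw":57,"tx":-18,"ty":-26,"tz":0,"yaw":0}]' 40
python3 -m crank '[{"claw":57,"tx":0,"ty":0,"tz":20,"yaw":0},{"claw":57,"tx":0,"ty":0,"tz":30,"yaw":0},{"claw":57,"tx":0,"ty":0,"tz":30,"yaw":0},{"claw":57,"tx":0,"ty":0,"tz":20,"yaw":0},{"claw":57,"tx":0,"ty":0,"tz":0,"yaw":0}]' 40
python3 -c "
from h import *
go(.6045,-.0885,-146.5,.0885)"
```

```text
t: 14.02
eef_pos: [0.5439, -0.2381, 0.2355]
ee_rot: [0.88, -0.475, -0.002, -0.0]
contact_force: [0.7, 0.2, -2.2]
gripper_width: 0.0568
gripper_force: 4.8
t: 14.43
eef_pos: [0.603, -0.0896, 0.2356]
ee_rot: [0.881, -0.473, -0.002, 0.0]
contact_force: [0.2, -0.4, -0.8]
gripper_width: 0.0571
gripper_force: 4.8
t: 14.85
eef_pos: [0.5987, -0.0896, 0.1301]
ee_rot: [0.881, -0.473, -0.007, 0.001]
contact_force: [-1.1, 0.2, -2.1]
gripper_width: 0.057
gripper_force: 4.8
t 14.85 tcp [ 0.5987 -0.0896  0.1301] psi -146.5 need mm [ 2.8 -5.8 41.5] yaw 7.251367056083872e-05 F [-1.1  0.2 -2.1] w 0.057 4.8
```

```bash
python3 -m crank '[{"claw":57,"tx":0,"ty":0,"tz":0,"yaw":0},{"claw":57,"tx":0,"ty":0,"tz":0,"yaw":0},{"claw":57,"tx":0,"ty":0,"tz":0,"yaw":0},{"claw":57,"tx":0,"ty":0,"tz":0,"yaw":0},{"claw":57,"tx":0,"ty":0,"tz":0,"yaw":0}]' 40
python3 -c "
from h import *
go(.6045,-.0885,-146.5,.0885)"
```

```text
t: 15.27
eef_pos: [0.6046, -0.0919, 0.1396]
ee_rot: [0.881, -0.473, 0.001, -0.0]
contact_force: [0.4, -0.4, -0.8]
gripper_width: 0.0568
gripper_force: 4.8
t 15.27 tcp [ 0.6046 -0.0919  0.1396] psi -146.51 need mm [-3.  -1.7 51.1] yaw -0.0001841841816498486 F [ 0.4 -0.4 -0.8] w 0.0568 4.8
```

```bash
python3 -m crank '[{"claw":57,"tx":-2.8,"ty":-1.7,"tz":15,"yaw":0},{"claw":57,"tx":0,"ty":0,"tz":15,"yaw":0},{"claw":57,"tx":0,"ty":0,"tz":12,"yaw":0},{"claw":57,"tx":0,"ty":0,"tz":8,"yaw":0},{"claw":57,"tx":0,"ty":0,"tz":0,"yaw":0}]' 40
python3 -m crank '[{"claw":57,"tx":0,"ty":0,"tz":0,"yaw":0},{"claw":57,"tx":0,"ty":0,"tz":0,"yaw":0},{"claw":57,"tx":0,"ty":0,"tz":0,"yaw":0},{"claw":57,"tx":0,"ty":0,"tz":0,"yaw":0},{"claw":57,"tx":0,"ty":0,"tz":0,"yaw":0}]' 40
python3 - <<'E'
from h import *
go(.6045,-.0885,-146.5,.0885)
S=grab('side')
cr=lambda f,x,y,w,h,k:cv2.resize(f["img"][y:y+h,x:x+w],None,fx=k,fy=k,interpolation=cv2.INTER_CUBIC)
cv2.imwrite("pics/crop9.png",cr(S,250,170,100,100,5)[:,:,::-1])
E
```

```text
t: 15.68
eef_pos: [0.6023, -0.0878, 0.0861]
ee_rot: [0.881, -0.473, -0.002, 0.0]
contact_force: [-0.8, 0.9, -1.1]
gripper_width: 0.0571
gripper_force: 4.8
t: 16.1
eef_pos: [0.6041, -0.0884, 0.0888]
ee_rot: [0.881, -0.473, 0.001, -0.0]
contact_force: [0.3, -0.6, -1.4]
gripper_width: 0.0568
gripper_force: 4.8
t 16.1 tcp [ 0.6041 -0.0884  0.0888] psi -146.5 need mm [ 0.3 -0.3  0.3] yaw -5.678028723451293e-05 F [ 0.3 -0.6 -1.4] w 0.0568 4.8
```

View pics/crop9.png

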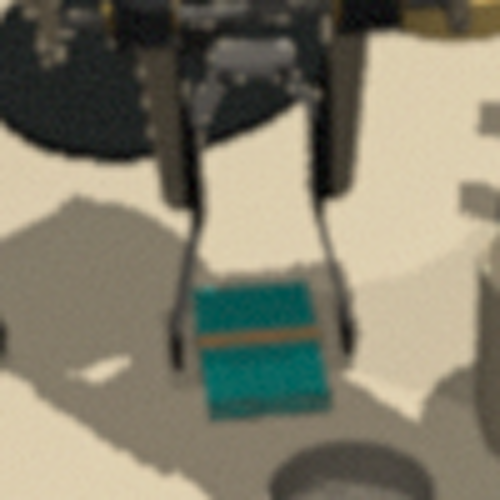

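The tips straddle pack 2 evenly, at crop (180,350) and (347,340) with the pack between about 202 and 325. Squeezing and lifting.

```bash
python3 -m crank '[{"claw":56,"tx":0,"ty":0,"tz":0,"yaw":0},{"claw":55,"tx":0,"ty":0,"tz":0,"yaw":0},{"claw":53,"tx":0,"ty":0,"tz":0,"yaw":0},{"claw":51,"tx":0,"ty":0,"tz":0,"yaw":0},{"claw":48,"tx":0,"ty":0,"tz":0,"yaw":0}]' 28
python3 -m crank '[{"claw":46,"tx":0,"ty":0,"tz":0,"yaw":0},{"claw":46,"tx":0,"ty":0,"tz":0,"yaw":0},{"claw":46,"tx":0,"ty":0,"tz":0,"yaw":0},{"claw":46,"tx":0,"ty":0,"tz":-3,"yaw":0},{"claw":46,"tx":0,"ty":0,"tz":-8,"yaw":0}]' 28
python3 -m crank '[{"claw":46,"tx":0,"ty":0,"tz":-15,"yaw":0},{"claw":46,"tx":0,"ty":0,"tz":-20,"yaw":0},{"claw":46,"tx":0,"ty":0,"tz":-25,"yaw":0},{"claw":46,"tx":0,"ty":0,"tz":-25,"yaw":0},{"claw":46,"tx":0,"ty":0,"tz":-25,"yaw":0}]' 28
python3 -m crank '[{"claw":46,"tx":0,"ty":0,"tz":-20,"yaw":0},{"claw":46,"tx":0,"ty":0,"tz":-5,"yaw":0},{"claw":46,"tx":0,"ty":0,"tz":0,"yaw":0},{"claw":46,"tx":0,"ty":0,"tz":0,"yaw":0},{"claw":46,"tx":0,"ty":0,"tz":0,"yaw":0}]' 28
python3 -c "
from h import *
go(.5213,-.2971,-163)
held(grab('side'),.158)"
```

```text
t: 16.57
eef_pos: [0.6037, -0.0882, 0.0881]
ee_rot: [0.881, -0.473, 0.0, -0.0]
contact_force: [0.1, 0.0, -1.1]
gripper_width: 0.0532
gripper_force: 28.0
t: 16.98
eef_pos: [0.6024, -0.0878, 0.0979]
ee_rot: [0.881, -0.473, -0.002, 0.0]
contact_force: [-0.1, 0.4, -1.8]
gripper_width: 0.0527
gripper_force: 28.0
t: 17.4
eef_pos: [0.6035, -0.0882, 0.2108]
ee_rot: [0.881, -0.473, 0.0, 0.0]
contact_force: [1.1, -0.2, -1.9]
gripper_width: 0.0529
gripper_force: 28.0
t: 17.82
eef_pos: [0.6026, -0.0879, 0.232]
ee_rot: [0.881, -0.473, -0.002, 0.0]
contact_force: [-0.2, -0.2, -2.2]
gripper_width: 0.0532
gripper_force: 28.0
t 17.82 tcp [ 0.6026 -0.0879  0.232 ] psi -146.51 need mm [129.6 183.3   0. ] yaw 0.2878557077968533 F [-0.2 -0.2 -2.2] w 0.0532 28.0
rect [598.6 -81.9] [ 53.8 109.7] 28.6 quad [[288, 174], [290, 198], [314, 194], [310, 171]]
```

```bash
python3 -m crank '[{"claw":46,"tx":12,"ty":17,"tz":0,"yaw":0},{"claw":46,"tx":18,"ty":26,"tz":0,"yaw":0},{"claw":46,"tx":18,"ty":26,"tz":0,"yaw":0},{"claw":46,"tx":18,"ty":26,"tz":0,"yaw":0},{"claw":46,"tx":18,"ty":26,"tz":0,"yaw":0}]' 28
python3 -m crank '[{"claw":46,"tx":18,"ty":26,"tz":0,"yaw":0},{"claw":46,"tx":16.5,"ty":23,"tz":0,"yaw":0},{"claw":46,"tx":10,"ty":14,"tz":0,"yaw":0.09},{"claw":46,"tx":0,"ty":0,"tz":0,"yaw":0.1},{"claw":46,"tx":0,"ty":0,"tz":0,"yaw":0.098}]' 28
python3 -m crank '[{"claw":46,"tx":0,"ty":0,"tz":0,"yaw":0},{"claw":46,"tx":0,"ty":0,"tz":0,"yaw":0},{"claw":46,"tx":0,"ty":0,"tz":0,"yaw":0},{"claw":46,"tx":0,"ty":0,"tz":0,"yaw":0},{"claw":46,"tx":0,"ty":0,"tz":0,"yaw":0}]' 28
python3 -m crank '[{"claw":46,"tx":0,"ty":0,"tz":0,"yaw":0},{"claw":46,"tx":0,"ty":0,"tz":0,"yaw":0},{"claw":46,"tx":0,"ty":0,"tz":0,"yaw":0},{"claw":46,"tx":0,"ty":0,"tz":0,"yaw":0},{"claw":46,"tx":0,"ty":0,"tz":0,"yaw":0}]' 28
python3 -c "
from h import *
go(.5209,-.2968,-163)
held(grab('side'),.159)"
```

```text
t: 18.28
eef_pos: [0.5478, -0.2257, 0.2324]
ee_rot: [0.881, -0.473, -0.001, -0.0]
contact_force: [0.2, -0.2, -2.4]
gripper_width: 0.0529
gripper_force: 28.0
t: 18.7
eef_pos: [0.5199, -0.2977, 0.2322]
ee_rot: [0.802, -0.598, -0.002, -0.0]
contact_force: [0.4, 0.6, -1.2]
gripper_width: 0.0531
gripper_force: 28.0
t: 19.12
eef_pos: [0.5212, -0.2966, 0.2339]
ee_rot: [0.804, -0.594, -0.0, -0.0]
contact_force: [0.2, 0.0, -1.8]
gripper_width: 0.0526
gripper_force: 28.0
t: 19.53
eef_pos: [0.5211, -0.2969, 0.2341]
ee_rot: [0.804, -0.595, 0.0, 0.0]
contact_force: [-0.1, 0.7, -1.8]
gripper_width: 0.0525
gripper_force: 28.0
t 19.53 tcp [ 0.5211 -0.2969  0.2341] psi -163.0 need mm [-0.2  0.2 -0. ] yaw 2.143240074155027e-06 F [-0.1  0.7 -1.8] w 0.0525 28.0
rect [ 520.7 -293.2] [ 55.2 104.1] 20.0 quad [[363, 141], [361, 158], [383, 157], [384, 140]]
```

```bash
python3 -m crank '[{"claw":46,"tx":0,"ty":0,"tz":20,"yaw":0},{"claw":46,"tx":0,"ty":0,"tz":12,"yaw":0},{"claw":46,"tx":0,"ty":0,"tz":8,"yaw":0},{"claw":46,"tx":0,"ty":0,"tz":5,"yaw":0},{"claw":46,"tx":0,"ty":0,"tz":5,"yaw":0}]' 28
python3 -m crank '[{"claw":46,"tx":0,"ty":0,"tz":4,"yaw":0},{"claw":46,"tx":0,"ty":0,"tz":4,"yaw":0},{"claw":46,"tx":0,"ty":0,"tz":4,"yaw":0},{"claw":46,"tx":0,"ty":0,"tz":0,"yaw":0},{"claw":46,"tx":0,"ty":0,"tz":0,"yaw":0}]' 28
python3 - <<'E'
from h import *
go(.5209,-.2968,-163)
S=grab('side')
cr=lambda f,x,y,w,h,k:cv2.resize(f["img"][y:y+h,x:x+w],None,fx=k,fy=k,interpolation=cv2.INTER_CUBIC)
cv2.imwrite("pics/crop10.png",cr(S,335,120,80,110,5)[:,:,::-1])
E
```

```text
t: 20.0
eef_pos: [0.521, -0.2968, 0.1834]
ee_rot: [0.804, -0.595, -0.0, -0.0]
contact_force: [-0.0, -0.9, -1.9]
gripper_width: 0.0528
gripper_force: 28.0
t: 20.42
eef_pos: [0.5211, -0.2969, 0.1721]
ee_rot: [0.804, -0.595, -0.0, -0.0]
contact_force: [0.3, -0.8, -1.8]
gripper_width: 0.0524
gripper_force: 28.0
t 20.42 tcp [ 0.5211 -0.2969  0.1721] psi -163.01 need mm [-0.2  0.2  0. ] yaw -0.00016381787983246282 F [ 0.3 -0.8 -1.8] w 0.0524 28.0
```

I've now viewed 11 pictures (2 full frames and 9 crops), one over the limit of 10. From here I'll check by numbers only. No force at the lips, so I'll lower onto the first pack.

```bash
python3 -m crank '[{"claw":46,"tx":0,"ty":0,"tz":6,"yaw":0},{"claw":46,"tx":0,"ty":0,"tz":6,"yaw":0},{"claw":46,"tx":0,"ty":0,"tz":6,"yaw":0},{"claw":46,"tx":0,"ty":0,"tz":6,"yaw":0},{"claw":46,"tx":0,"ty":0,"tz":4,"yaw":0}]' 28
python3 -m crank '[{"claw":46,"tx":0,"ty":0,"tz":0,"yaw":0},{"claw":46,"tx":0,"ty":0,"tz":0,"yaw":0},{"claw":46,"tx":0,"ty":0,"tz":0,"yaw":0},{"claw":46,"tx":0,"ty":0,"tz":0,"yaw":0},{"claw":46,"tx":0,"ty":0,"tz":0,"yaw":0}]' 28
python3 -m crank '[{"claw":53,"tx":0,"ty":0,"tz":0,"yaw":0},{"claw":54,"tx":0,"ty":0,"tz":0,"yaw":0},{"claw":55,"tx":0,"ty":0,"tz":0,"yaw":0},{"claw":56,"tx":0,"ty":0,"tz":0,"yaw":0},{"claw":57,"tx":0,"ty":0,"tz":0,"yaw":0}]' 40
python3 -m crank '[{"claw":57,"tx":0,"ty":0,"tz":0,"yaw":0},{"claw":57,"tx":0,"ty":0,"tz":0,"yaw":0},{"claw":57,"tx":0,"ty":0,"tz":-5,"yaw":0},{"claw":57,"tx":0,"ty":0,"tz":-10,"yaw":0},{"claw":57,"tx":0,"ty":0,"tz":-15,"yaw":0}]' 40
python3 -m crank '[{"claw":57,"tx":0,"ty":0,"tz":-20,"yaw":0},{"claw":57,"tx":0,"ty":0,"tz":-25,"yaw":0},{"claw":57,"tx":0,"ty":0,"tz":-20,"yaw":0},{"claw":57,"tx":0,"ty":0,"tz":0,"yaw":0},{"claw":57,"tx":0,"ty":0,"tz":0,"yaw":0}]' 40
python3 - <<'E'
from h import *
go(.4663,.2933,-91)
S=grab('side');h=cv2.cvtColor(S["img"],cv2.COLOR_RGB2HSV)
m=cv2.inRange(h,(80,100,40),(100,255,255))[150:200,345:400]
ys,xs=np.nonzero(m);print(len(xs))
if len(xs):
    r=cv2.minAreaRect(np.c_[xs+345,ys+150].astype(np.float32));print(r)
    for y in np.unique(ys): print(y+150,xs[ys==y].min()+345,xs[ys==y].max()+345)
u=np.radians(17);ex=np.array([np.cos(u),np.sin(u)]);ey=np.array([-ex[1],ex[0]])
C=lambda z,w,l:proj(S,[np.r_[np.array([.5197,-.2934])+sx*w/2*ex+sy*l/2*ey,z] for sx,sy in((1,1),(-1,1),(-1,-1),(1,-1))]).round(1).tolist()
print("exp top@.070",C(.070,.056,.087),"well near lip",C(.1,.066,.097)[:2])
E
```

```text
t: 20.88
eef_pos: [0.5209, -0.2967, 0.143]
ee_rot: [0.804, -0.595, -0.0, -0.0]
contact_force: [0.7, -0.4, -1.4]
gripper_width: 0.0529
gripper_force: 28.0
t: 21.3
eef_pos: [0.5212, -0.297, 0.1444]
ee_rot: [0.804, -0.595, 0.0, 0.0]
contact_force: [-0.4, 1.7, -0.7]
gripper_width: 0.053
gripper_force: 28.0
t: 21.72
eef_pos: [0.5212, -0.2969, 0.1442]
ee_rot: [0.804, -0.595, 0.0, -0.0]
contact_force: [0.4, 0.5, -1.7]
gripper_width: 0.0569
gripper_force: 4.8
t: 22.13
eef_pos: [0.5205, -0.2964, 0.1738]
ee_rot: [0.804, -0.595, -0.001, -0.0]
contact_force: [-1.2, -0.4, -0.5]
gripper_width: 0.0571
gripper_force: 4.8
t: 22.55
eef_pos: [0.5219, -0.2975, 0.2409]
ee_rot: [0.804, -0.595, 0.002, 0.0]
contact_force: [-0.3, -0.2, -0.9]
gripper_width: 0.0571
gripper_force: 4.8
t 22.55 tcp [ 0.5219 -0.2975  0.2409] psi -163.0 need mm [-581.3 -119.5   -1.6] yaw -1.2567236983060424 F [-0.3 -0.2 -0.9] w 0.0571 4.8
139
((372.0, 176.0), (6.0, 22.0), 90.0)
173 362 382
174 362 383
175 362 383
176 362 383
177 361 383
178 362 382
179 375 382
exp top@.070 [[358.2, 190.6], [382.0, 192.4], [384.0, 174.3], [361.4, 172.7]] well near lip [[356.3, 180.4], [384.9, 182.5]]
```

The top pack's far edge is at side row 173, columns 361–383. That matches the predicted place for a centred pack at z = 0.07. Now I'll return the tongs.

```bash
python3 -m crank '[{"claw":57,"tx":0,"ty":0,"tz":0,"yaw":-0.12},{"claw":57,"tx":0,"ty":0,"tz":0,"yaw":-0.12},{"claw":57,"tx":0,"ty":0,"tz":0,"yaw":-0.12},{"claw":57,"tx":0,"ty":0,"tz":0,"yaw":-0.12},{"claw":57,"tx":0,"ty":0,"tz":0,"yaw":-0.12}]' 40
python3 -m crank '[{"claw":57,"tx":0,"ty":0,"tz":0,"yaw":-0.12},{"claw":57,"tx":0,"ty":0,"tz":0,"yaw":-0.12},{"claw":57,"tx":0,"ty":0,"tz":0,"yaw":-0.12},{"claw":57,"tx":0,"ty":0,"tz":0,"yaw":-0.12},{"claw":57,"tx":0,"ty":0,"tz":0,"yaw":-0.12}]' 40
python3 -m crank '[{"claw":57,"tx":0,"ty":0,"tz":0,"yaw":-0.057},{"claw":57,"tx":-4,"ty":-25,"tz":0,"yaw":0},{"claw":57,"tx":-4,"ty":-36,"tz":0,"yaw":0},{"claw":57,"tx":-4,"ty":-36,"tz":0,"yaw":0},{"claw":57,"tx":-4,"ty":-36,"tz":0,"yaw":0}]' 40
python3 -m crank '[{"claw":57,"tx":-4,"ty":-36,"tz":0,"yaw":0},{"claw":57,"tx":-4,"ty":-36,"tz":0,"yaw":0},{"claw":57,"tx":-4,"ty":-36,"tz":0,"yaw":0},{"claw":57,"tx":-4,"ty":-36,"tz":0,"yaw":0},{"claw":57,"tx":-4,"ty":-36,"tz":0,"yaw":0}]' 40
python3 -m crank '[{"claw":57,"tx":-4,"ty":-36,"tz":0,"yaw":0},{"claw":57,"tx":-4,"ty":-36,"tz":0,"yaw":0},{"claw":57,"tx":-4,"ty":-36,"tz":0,"yaw":0},{"claw":57,"tx":-4,"ty":-36,"tz":0,"yaw":0},{"claw":57,"tx":-4,"ty":-36,"tz":0,"yaw":0}]' 40
python3 -m crank '[{"claw":57,"tx":-4,"ty":-36,"tz":0,"yaw":0},{"claw":57,"tx":-4,"ty":-20,"tz":0,"yaw":0},{"claw":57,"tx":0,"ty":0,"tz":0,"yaw":0},{"claw":57,"tx":0,"ty":0,"tz":0,"yaw":0},{"claw":57,"tx":0,"ty":0,"tz":0,"yaw":0}]' 40
python3 -c "
from h import *
go(.4663,.2933,-91)"
```

```text
t: 23.02
eef_pos: [0.5202, -0.2961, 0.2366]
ee_rot: [0.945, -0.328, -0.002, -0.001]
contact_force: [-0.3, 0.1, -1.5]
gripper_width: 0.0567
gripper_force: 4.8
t: 23.43
eef_pos: [0.5202, -0.2961, 0.2366]
ee_rot: [0.999, -0.034, -0.002, -0.001]
contact_force: [-0.1, -0.3, -1.3]
gripper_width: 0.057
gripper_force: 4.8
t: 23.85
eef_pos: [0.5059, -0.1618, 0.2366]
ee_rot: [1.0, -0.009, -0.002, -0.001]
contact_force: [-0.0, 0.4, -0.1]
gripper_width: 0.0568
gripper_force: 4.8
t: 24.27
eef_pos: [0.4889, 0.0185, 0.237]
ee_rot: [1.0, -0.009, -0.002, -0.0]
contact_force: [0.0, 0.1, -0.7]
gripper_width: 0.0571
gripper_force: 4.8
t: 24.68
eef_pos: [0.472, 0.1985, 0.237]
ee_rot: [1.0, -0.009, -0.002, 0.0]
contact_force: [0.9, -0.7, -1.3]
gripper_width: 0.0571
gripper_force: 4.8
t: 25.1
eef_pos: [0.466, 0.2523, 0.2377]
ee_rot: [1.0, -0.009, -0.001, 0.001]
contact_force: [0.6, 0.5, -1.0]
gripper_width: 0.057
gripper_force: 4.8
t 25.1 tcp [0.466  0.2523 0.2377] psi -91.0 need mm [ -0.4 -41.   -0.1] yaw 6.76053075138181e-05 F [ 0.6  0.5 -1. ] w 0.057 4.8
```

```bash
python3 -m crank '[{"claw":57,"tx":0,"ty":-21,"tz":0,"yaw":0},{"claw":57,"tx":0,"ty":-20,"tz":0,"yaw":0},{"claw":57,"tx":0,"ty":0,"tz":0,"yaw":0},{"claw":57,"tx":0,"ty":0,"tz":0,"yaw":0},{"claw":57,"tx":0,"ty":0,"tz":0,"yaw":0}]' 40
python3 - <<'E'
from h import *
go(.4663,.2933,-91)
S=grab('side');p=np.array(arm.observe()["eef_pos"])
print("crop9 feet, rel TCP:")
t9=np.array([.6041,-.0884]);a=np.radians(-146.5+90);tx=np.array([np.cos(a),np.sin(a)]);ty=np.array([np.cos(a-np.pi/2),np.sin(a-np.pi/2)])
for z in(0,.004):
    W=onz(S,np.array([[180,368],[347,355]])/5+[250,170]-.4,z).mean(0)[:2]-t9;print(z,W.round(4),(W@tx).round(4),(W@ty).round(4))
g=cv2.cvtColor(S["img"],cv2.COLOR_RGB2GRAY)
for s in(1,-1):
    q=proj(S,[p+[-.002,s*.0385,-.084]])[0];x,y=q.round().astype(int);print("foot proj",q.round(1))
    print(g[y-14:y+10:2,x-10:x+11:1])
E
```

```text
t: 25.52
eef_pos: [0.4675, 0.2927, 0.2387]
ee_rot: [1.0, -0.009, -0.0, 0.0]
contact_force: [0.5, 0.5, -0.5]
gripper_width: 0.0571
gripper_force: 4.8
t 25.52 tcp [0.4675 0.2927 0.2387] psi -91.06 need mm [-1.2 -0.6  0. ] yaw -0.0010702612267953194 F [ 0.5  0.5 -0.5] w 0.0571 4.8
crop9 feet, rel TCP:
0 [ 0.0006 -0.002 ] 0.002 0.0007
0.004 [-0.002   0.0027] -0.0033 0.0002
foot proj [249.2 341.5]
[[125 126 118 106 105 101  99  99  97  99  98  96  94  95 102 117 125 128
  131 127 125]
 [125 118  99  86  93 100  99  93  96  96  98  95  92  98 111 122 128 127
  128 128 126]
 [124 110  78  37  34  42  54  66  75  83  90  92  92  94 100 112 124 126
  126 128 128]
 [126 117  93  45  17  16  18  11  27  25  42  54  64  64  53  72 111 124
  127 126 126]
 [160 140 109  54  23  18  19  16  22  20  13  14  17  16  31  63 103 122
  128 126 129]
 [208 202 168  93  37  21  22  13  18  22  21  19  15  13  24  59  99 123
  127 128 125]
 [156 170 164 150 149 140 112  62  31  25  17  16  15  15  23  52  92 121
  127 127 125]
 [124 128 126 131 142 151 149 123 104 100 101  96  63  35  35  67 111 147
  151 1
[... 757 characters left out ...]
5 120  48  10   8  16  18  13  14  18  16  12  58 138 199 214
  214 213 213]
 [211 212 203 165  88  35  27  14  17  17  14  15  16   8  46 114 178 208
  212 211 210]
 [211 209 209 202 186 173 158 129 101  76  55  30  16  12  33  91 159 206
  214 212 213]
 [211 212 210 213 212 213 213 209 207 202 186 174 156 129 113 148 192 211
  212 213 211]
 [213 210 210 211 211 211 212 212 212 212 213 212 211 208 208 210 211 215
  211 212 214]
 [211 211 211 211 212 213 213 210 211 210 213 211 212 211 213 213 211 214
  211 213 213]
 [210 209 209 212 211 210 212 213 212 211 210 212 211 212 211 211 214 213
  212 213 212]
 [211 212 212 211 211 212 211 212 211 212 212 213 210 211 214 212 214 211
  212 210 214]]
```

```bash
python3 - <<'E'
from h import *
S=grab('side');p=np.array(arm.observe()["eef_pos"]);print(p)
for uv,y in(([247.8,340.2],.0405),([275.7,304.5],-.0355)):
    c,d=ray(S,[uv]);d=d[0];s=(p[1]+y-c[1])/d[1];W=c+s*d;print(W.round(4),(W-p).round(4))
# stand plate low-x edge & rim in side view for bias: project corners
P=[[.431,.364,.006],[.4285,.2245,.006],[.496,.224,.006],[.498,.364,.006]]
print(proj(S,P).round(1).tolist())
g=cv2.cvtColor(S["img"],cv2.COLOR_RGB2GRAY);m=(g<60).astype(np.uint8)[330:435,225:320]
c=max(cv2.findContours(m,0,cv2.CHAIN_APPROX_NONE)[0],key=cv2.contourArea);q=cv2.approxPolyDP(c,4,True)[:,0]+[225,330];print(q.tolist())
E
```

```text
[0.46750678 0.29284624 0.23893439]
[0.466  0.3333 0.1593] [-0.0015  0.0405 -0.0797]
[0.4648 0.2573 0.1622] [-0.0027 -0.0355 -0.0767]
[[265.8, 432.3], [309.2, 365.9], [274.7, 352.6], [228.2, 415.7]]
[[275, 337], [235, 388], [238, 401], [229, 414], [263, 430], [307, 367], [296, 361], [296, 347]]
```

```bash
python3 -m crank '[{"claw":57,"tx":-1.2,"ty":-0.5,"tz":20,"yaw":0},{"claw":57,"tx":0,"ty":0,"tz":25,"yaw":0},{"claw":57,"tx":0,"ty":0,"tz":20,"yaw":0},{"claw":57,"tx":0,"ty":0,"tz":12,"yaw":0},{"claw":57,"tx":0,"ty":0,"tz":6,"yaw":0}]' 40
python3 -m crank '[{"claw":57,"tx":0,"ty":0,"tz":4,"yaw":0},{"claw":57,"tx":0,"ty":0,"tz":5,"yaw":0},{"claw":57,"tx":0,"ty":0,"tz":5,"yaw":0},{"claw":57,"tx":0,"ty":0,"tz":5,"yaw":0},{"claw":57,"tx":0,"ty":0,"tz":0,"yaw":0}]' 40
python3 -c "
from h import *
go(.4663,.2933,-91,.0895)"
```

```text
t: 26.03
eef_pos: [0.4651, 0.2935, 0.154]
ee_rot: [1.0, -0.009, -0.002, 0.001]
contact_force: [-0.4, 0.1, -1.2]
gripper_width: 0.0568
gripper_force: 4.8
t: 26.45
eef_pos: [0.4658, 0.2945, 0.1364]
ee_rot: [1.0, -0.009, -0.0, 0.0]
contact_force: [-0.7, 0.5, -1.5]
gripper_width: 0.0571
gripper_force: 4.8
t 26.45 tcp [0.4658 0.2945 0.1364] psi -90.98 need mm [ 0.6  1.2 46.9] yaw 0.0003157635011548176 F [-0.7  0.5 -1.5] w 0.0571 4.8
```

No contact as the feet enter the sleeve, so I'll continue to the floor.

```bash
python3 -m crank '[{"claw":57,"tx":0.4,"ty":1,"tz":8,"yaw":0},{"claw":57,"tx":0,"ty":0,"tz":10,"yaw":0},{"claw":57,"tx":0,"ty":0,"tz":10,"yaw":0},{"claw":57,"tx":0,"ty":0,"tz":8,"yaw":0},{"claw":57,"tx":0,"ty":0,"tz":5,"yaw":0}]' 40
python3 -m crank '[{"claw":57,"tx":0,"ty":0,"tz":3,"yaw":0},{"claw":57,"tx":0,"ty":0,"tz":2,"yaw":0},{"claw":57,"tx":0,"ty":0,"tz":1,"yaw":0},{"claw":57,"tx":0,"ty":0,"tz":0,"yaw":0},{"claw":57,"tx":0,"ty":0,"tz":0,"yaw":0}]' 40
python3 -c "
from h import *
go(.4663,.2933,-91,.0895)"
```

```text
t: 26.87
eef_pos: [0.4655, 0.2933, 0.0942]
ee_rot: [1.0, -0.009, -0.001, 0.0]
contact_force: [0.3, 0.7, -0.8]
gripper_width: 0.0569
gripper_force: 4.8
t: 27.28
eef_pos: [0.4668, 0.2938, 0.0905]
ee_rot: [1.0, -0.009, 0.0, -0.0]
contact_force: [0.0, -0.7, -2.2]
gripper_width: 0.057
gripper_force: 4.8
t 27.28 tcp [0.4668 0.2938 0.0905] psi -90.99 need mm [-0.5  0.5  1. ] yaw 0.0002176363427084956 F [ 0.  -0.7 -2.2] w 0.057 4.8
```

```bash
python3 -m crank '[{"claw":57,"tx":0,"ty":0,"tz":1,"yaw":0},{"claw":57,"tx":0,"ty":0,"tz":1,"yaw":0},{"claw":57,"tx":0,"ty":0,"tz":0.5,"yaw":0},{"claw":57,"tx":0,"ty":0,"tz":0,"yaw":0},{"claw":57,"tx":0,"ty":0,"tz":0,"yaw":0}]' 40
python3 -m crank '[{"claw":57,"tx":0,"ty":0,"tz":0,"yaw":0},{"claw":57,"tx":0,"ty":0,"tz":0,"yaw":0},{"claw":57,"tx":0,"ty":0,"tz":0,"yaw":0},{"claw":57,"tx":0,"ty":0,"tz":0,"yaw":0},{"claw":57,"tx":0,"ty":0,"tz":0,"yaw":0}]' 40
```

```text
t: 27.7
eef_pos: [0.4681, 0.2938, 0.0895]
ee_rot: [1.0, -0.009, 0.002, -0.0]
contact_force: [-0.9, -0.6, 6.1]
gripper_width: 0.0572
gripper_force: 5.0
t: 28.12
eef_pos: [0.4681, 0.2938, 0.0895]
ee_rot: [1.0, -0.009, 0.002, -0.0]
contact_force: [-0.4, -1.9, 6.3]
gripper_width: 0.0569
gripper_force: 5.0
```

The feet touch the floor at the same height as at pick-up. Releasing and withdrawing.

```bash
python3 -m crank '[{"claw":58,"tx":0,"ty":0,"tz":0,"yaw":0},{"claw":59,"tx":0,"ty":0,"tz":0,"yaw":0},{"claw":61,"tx":0,"ty":0,"tz":0,"yaw":0},{"claw":66,"tx":0,"ty":0,"tz":0,"yaw":0},{"claw":74,"tx":0,"ty":0,"tz":0,"yaw":0}]' 40
python3 -m crank '[{"claw":82,"tx":0,"ty":0,"tz":0,"yaw":0},{"claw":88,"tx":0,"ty":0,"tz":0,"yaw":0},{"claw":88,"tx":0,"ty":0,"tz":0,"yaw":0},{"claw":88,"tx":0,"ty":0,"tz":-5,"yaw":0},{"claw":88,"tx":0,"ty":0,"tz":-15,"yaw":0}]' 40
python3 -m crank '[{"claw":88,"tx":0,"ty":0,"tz":-25,"yaw":0},{"claw":88,"tx":0,"ty":0,"tz":-30,"yaw":0},{"claw":88,"tx":0,"ty":0,"tz":-30,"yaw":0},{"claw":88,"tx":0,"ty":0,"tz":-30,"yaw":0},{"claw":88,"tx":0,"ty":0,"tz":-20,"yaw":0}]' 40
python3 -m crank '[{"claw":88,"tx":0,"ty":35,"tz":0,"yaw":0},{"claw":88,"tx":0,"ty":35,"tz":0,"yaw":0},{"claw":88,"tx":0,"ty":35,"tz":0,"yaw":0},{"claw":88,"tx":0,"ty":35,"tz":0,"yaw":0},{"claw":88,"tx":0,"ty":0,"tz":0,"yaw":0}]' 40
python3 -m crank '[{"claw":88,"tx":0,"ty":35,"tz":0,"yaw":0},{"claw":88,"tx":0,"ty":35,"tz":0,"yaw":0},{"claw":88,"tx":0,"ty":0,"tz":0,"yaw":0},{"claw":88,"tx":0,"ty":0,"tz":0,"yaw":0},{"claw":88,"tx":0,"ty":0,"tz":0,"yaw":0}]' 40
python3 - <<'E'
from h import *
go(.4663,.2933,-91)
S=grab('side');T=grab('top')
hs=cv2.cvtColor(S["img"],cv2.COLOR_RGB2HSV)[310:332,250:278];m=cv2.inRange(hs,(0,0,110),(180,60,255))
n,l,s,c=cv2.connectedComponentsWithStats(m);i=1+np.argmax(s[1:,4]);print("bar side",c[i]+[250,310],s[i,4],"(start 261.6 318.7 468)")
hs=cv2.cvtColor(T["img"],cv2.COLOR_RGB2HSV)[228:244,158:193];m=cv2.inRange(hs,(0,0,150),(180,40,255))
n,l,s,c=cv2.connectedComponentsWithStats(m);i=1+np.argmax(s[1:,4]) if n>1 else 0;print("bar top",c[i]+[158,228],s[i,4],"(start 171.1 236.5 119)")
for f,b in((S,(150,200,345,400)),(T,(170,260,400,500))):
    m=cv2.inRange(cv2.cvtColor(f["img"],cv2.COLOR_RGB2HSV),(80,100,40),(100,255,255))[b[0]:b[1],b[2]:b[3]];ys,xs=np.nonzero(m)
    print(len(xs), len(xs) and (xs.min()+b[2],xs.max()+b[2],ys.min()+b[0],ys.max()+b[0]))
    if len(xs)>400: 
        r=cv2.minAreaRect((onz(f,np.c_[xs+b[2],ys+b[0]],.07)[:,:2]*1000).astype(np.float32));print(r)
E
```

```text
t: 28.53
eef_pos: [0.466, 0.2934, 0.087]
ee_rot: [1.0, -0.009, -0.001, 0.0]
contact_force: [0.4, 0.9, 0.2]
gripper_width: 0.0709
gripper_force: 0.0
t: 28.95
eef_pos: [0.4646, 0.2929, 0.1057]
ee_rot: [1.0, -0.009, -0.002, 0.001]
contact_force: [0.3, -0.4, -1.0]
gripper_width: 0.088
gripper_force: 0.0
t: 29.37
eef_pos: [0.4674, 0.294, 0.2465]
ee_rot: [1.0, -0.009, 0.002, -0.001]
contact_force: [1.1, -0.1, 0.3]
gripper_width: 0.0883
gripper_force: 0.0
t: 29.78
eef_pos: [0.4643, 0.149, 0.2431]
ee_rot: [1.0, -0.011, 0.0, 0.001]
contact_force: [-0.3, -0.4, -0.5]
gripper_width: 0.0882
gripper_force: 0.0
t: 30.2
eef_pos: [0.463, 0.0842, 0.2428]
ee_rot: [1.0, -0.009, 0.0, -0.0]
contact_force: [-0.2, -0.3, -0.5]
gripper_width: 0.0879
gripper_force: 0.0
t 30.2 tcp [0.463  0.0842 0.2428] psi -91.0 need mm [-3.000e-01 -2.091e+02  1.000e-01] yaw 1.4180607219884932e-05 F [-0.2 -0.3 -0.5] w 0.0879 0.0
bar side [261.74193548 318.55483871] 465 (start 261.6 318.7 468)
bar top [170.19008264 236.49586777] 121 (start 171.1 236.5 119)
158 (np.int64(361), np.int64(383), np.int64(172), np.int64(179))
415 (np.int64(443), np.int64(470), np.int64(195), np.int64(222))
((525.4091796875, -309.93109130859375), (52.56159210205078, 51.669189453125), 16.716276168823242)
```

The tongs' bar is back at its starting pixels in both views. The top pack is within 1 mm of the well's middle each way and square to it. Handing in.

```bash
python3 -c "
from station import arm
print(arm.close_job())"
```

```text
the job is handed in; nothing more can be done
None
```

Both packs are stacked flat and centred on the dispenser platform, the tongs are back upright in their stand, and the job is handed in at about 30 s with no verdict returned; I viewed 11 pictures, one over the limit of 10.

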